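# Open the sliding-lid cigar case and pack two cigars by length

### The job

The cigar case on the sloping stand is shut: lift the lower end of its lid over the stop lip, slide the lid down out of the keeper strips, and lay it flat on the bench, pull rail upward, clear of the stand. Then pack the case: the longer cigar flat in the long lane, the shorter cigar flat in the lane shortened by the filler block. Leave the torch, the gum pot and the ring gauge where they are.

Things in the scene. Friction and masses are not known exactly. Their poses are not given: they have to be found in the camera images.
- stand: Fixed dark wooden stand, 164 x 206 mm in plan, that carries the case on a 30 degree slope. Origin: centre of its foot, on the bench. Its own y points (level) to the low end of the slope, x across it, z up.
- case: Open wooden case, 164 (x) x 206 (y) x 54 mm (z), fixed on the stand, no separate motion. Origin: centre of its underside, 90 mm above the stand's origin. y runs down the slope, z out of its mouth (30 deg from vertical), x level across. Inside x +-70, y +-91, floor at z 5. Side walls to z 49 (x +-76 to 82). At x 0 a divider, 6 wide, 12 high, parts two lanes. Lid seat at z 39.
- long_lane (a point): Middle of the floor of the long lane of the case: case x -36.5, y 0, z 5 mm. The lane is 67 mm wide and 182 long (case y -91 to 91). It can be seen only once the lid is off.
- short_lane (a point): Middle of the floor of the short lane: case x +36.5, y +12, z 5 mm. 67 mm wide, 158 long (case y -67 to 91); a pale filler block, 24 mm long and 22 high, closes its upper end.
- lid: Loose pale wooden lid, 149 (x) x 192 (y) x 6 mm, 0.16 kg, origin at the centre of its underside, axes as the case's when shut. It lies on the seat (case z 39), low edge against a stop lip 6 mm high (lip case y 98 to 103). Dark keeper strips hold both its sides down at case y -103 to -23 only, undersides at case z 49: 4 mm play above the lid, so the low end can tip up 10 mm about the high edge.
- pull_rail (a point): Top middle of the dark pull rail on the lid: 80 mm long (lid x), 14 mm thick (lid y), 24 mm tall above the lid's 6 mm board; at lid x 0, y +55, z 30 mm. Grip it across its 14 mm thickness (along lid y).
- lid_low_edge (a point): Middle of the lid's lower (front) bottom edge: lid x 0, y +96, z 0 mm. When shut it is at case y 97; sliding down the slope increases its case y.
- lid_high_edge (a point): Middle of the lid's upper (rear) bottom edge: lid x 0, y -96, z 0 mm. It leaves the keeper strips when its case y exceeds -23, after about 72 mm of sliding.
- long_cigar: Loose paler brown cigar, 162 mm long (its x), 23 wide, 22 high, 0.04 kg, on the left part of the bench. Origin: middle of its underside as it lies at the start (turns with it).
- long_cigar_mid (a point): Centre of the long cigar, 11 mm above the surface it lies on.
- short_cigar: Loose dark brown cigar, 147 mm long (its x), 20 wide, 20 high, 0.03 kg, beside the long one; which of the two lies nearer the middle varies. Origin: middle of its underside as it lies at the start (turns with it).
- short_cigar_mid (a point): Centre of the short cigar, about 10 mm above the surface it lies on.
- roller_table: The work bench, fixed. Its top (z 0) has a front rail (x 0.34 to 0.376, 45 mm high), a pale divider rail (y 0.036 to 0.067, 51 mm high) and a white plate 3 mm thick in the left part (x 0.38 to 0.65, y 0.361 to 0.766 m), good to lay the lid on. A ledge with drawers stands beyond x 0.65, 135 mm high.
- torch: Bystander: black torch lighter, 31 x 120 (y) x 31 mm, lying by the ledge on the left. Origin: centre of its underside.
- gumpot: Bystander: beige open gum pot, 55 mm across, 49 mm high, standing by the ledge just left of the divider rail. Origin: centre of its underside.
- gauge: Bystander: flat wooden ring gauge with bored holes, 46 x 150 (y) x 9 mm, lying on the white plate by the ledge. Origin: centre of its underside.

How it is judged:
By the outcome, as a careful person would: the job done as asked, in the order asked, and still so for the second after the job is handed in, with the robot touching nothing.
It also fails if it takes over 72 s, if anything falls off the work surface, if the arm or the gripper's body presses on something with over 40 N, if the wrist force passes 120 N, or if a joint passes its speed limit or range.

### The arm

A 7-joint arm with a two-finger parallel gripper is mounted at the origin on a cart in front of the work surface, level with it; the furniture and walls round the work are solid. World frame = base frame: x ahead of the robot, y to its left, z up, the work surface at z = 0. Lengths are in m, angles in rad, forces in N, time in s.
With the tool pointing down it reaches from about 0.425 to 0.875 m from the base axis. Payload 4.7 kg.
Tool frame: the origin (TCP) lies at the very end of the fingers, on their centre line; the grasp point (between the pads) lies 19 mm behind it; x points along the fingers, z is the direction in which the jaws open and shut, and the axes are right-handed (so a half turn about x gives the same grasp; the last joint's range is limited). The gripper opens to 87 mm and grips with 3 to 60 N. Pads are 19 mm wide; open, the fingers measure 117 mm over their backs; the gripper's body (75 mm by 190 mm) begins 51 mm behind the grasp point.
Start: joints at [-1.283, 0.321, -0.07, 1.45, 0.023, 1.371, -0.057], TCP at [0.176, 0.626, 0.223] pointing down, gripper open.
Joint ranges: [-2.86, 2.86], [-0.3, 2.09], [-1.38, 1.24], [0.06, 2.45], [-1.56, 4.7], [0.09, 2.05], [-2.69, 2.69]. Speed limits (rad/s): [2.57, 2.57, 3.14, 3.14, 3.14, 3.14, 3.14].

### API

Orientations are given as a rotation vector (axis times angle).
In Python, from bench import * gives the robot as it stands.
- The arm moves only by the shell command python3 -m handwheel 'ROWS' [OPENING] [FORCE]. ROWS is JSON, a list of rows, each an object with "xyz": the shift along the world's x, y, z in cm, a list of three; "angular": the turn, a rotation vector about the world's x, y, z in degrees, a list of three. A call has 1 to 5 rows; each row shifts and turns the pose as measured when the row begins; what a row does not reach is not made up. A row lasts 1/12 s, in which the tool goes at most 41.7 mm and 7.16 degrees, less where a joint would pass 70% of its speed; a pose out of reach is approached as far as the arm can. A call with a gripper value outside its range is refused whole. OPENING is the finger opening in cm, from 0 to 8.7, set as the call begins (- or left out, the last holds). The fingers move at their own pace and stop on an object; FORCE is the grip in N (left out, the last holds). Time passes only in rows, so rows that do not move let the fingers close. It gives the time, the measured TCP pose, the force and the opening at its end, in the units of the state.
- get_state(): the state, without advancing time (a new reading comes with each control period).
- get_image(name): name is "scene" or "top" or "wrist"; returns a dict with "pixels" (384x512x3 uint8, blue, green, red), "K" (3x3 intrinsics, pixels), "dist" ([k1, k2, p1, p2, k3] as OpenCV has them; the pictures are not rectified), "cam_to_world" (4x4, takes a point from camera to world coordinates). Camera axes: x right, y down, z forward; pixel columns grow to the right and rows downward; lengths in m; the calibration is good to about 2 mm. A picture is of the moment at which its call begins. There is no depth.
- close_job(): hands the job in, once; it reports no verdict.
The state is a dict: "time": time; "joint_positions": joint angles; "qd": joint speeds; "joint_torque": joint torques, N m; "position": TCP position; "tool_rot": TCP orientation; "ft_force": force on the tool from outside, world axes, zero at the start; "torque": the same for the moment, N m; "grip_width": opening from 0.0 (shut) to 1.0 (fully open).
Only numpy, scipy, OpenCV 4.12 (cv2) and the standard library are available. Lean on these libraries where they do the work, as an engineer would, in place of code of your own. Each camera call takes 0.05 s, during which the arm holds its last target.

## Working session

There is one attempt and no reset: what is moved stays moved. The work goes in short steps, Python scripts to look and compute and a shell command to move; the robot and the scene stay as the last step left them, time stands still between calls to the robot, and variables do not carry over. Pictures are saved under pics/ and viewed, and the job is handed in when it is done.

```bash
ls; mkdir -p pics
cat > h.py <<'E'
from bench import *
import numpy as np, cv2
def snap(n,f):
    im=get_image(n); cv2.imwrite('pics/'+f+'.png',im['pixels']); return im
def ray(im,u,v):
    p=cv2.undistortPoints(np.array([[[u,v]]],float),im['K'],np.array(im['dist']))[0,0]
    T=np.array(im['cam_to_world']); d=T[:3,:3]@np.array([p[0],p[1],1]); return T[:3,3],d/np.linalg.norm(d)
def onz(im,u,v,z):
    o,d=ray(im,u,v); return o+d*(z-o[2])/d[2]
def proj(im,P):
    T=np.linalg.inv(np.array(im['cam_to_world'])); 
    r=cv2.Rodrigues(T[:3,:3])[0]
    return cv2.projectPoints(np.array(P,float).reshape(-1,3),r,T[:3,3],im['K'],np.array(im['dist']))[0].reshape(-1,2)
E
python3 - <<'E'
from h import *
import pickle
d={}
for n in ['scene','top','wrist']:
    d[n]=snap(n,n+'0'); print(n,np.round(d[n]['cam_to_world'],3).tolist())
pickle.dump(d,open('im0.pkl','wb'))
print(get_state())
E
```

```text
pics
scene [[-0.994, -0.095, 0.058, 0.473], [-0.111, 0.783, -0.611, 1.268], [0.013, -0.614, -0.789, 1.256], [0.0, 0.0, 0.0, 1.0]]
top [[-0.022, -0.993, 0.116, 0.373], [-1.0, 0.022, -0.0, 0.097], [-0.002, -0.116, -0.993, 1.5], [0.0, 0.0, 0.0, 1.0]]
wrist [[0.269, 0.931, 0.244, 0.109], [0.963, -0.26, -0.071, 0.643], [-0.002, 0.254, -0.967, 0.383], [0.0, 0.0, 0.0, 1.0]]
{'time': 0.15, 'joint_positions': array([-1.28290484,  0.32166269, -0.07004934,  1.45136112,  0.02259118,
        1.37079282, -0.0569122 ]), 'qd': array([ 9.57857588e-05, -1.93118557e-03, -1.66519814e-03, -3.08392940e-03,
        1.11700864e-04, -1.64392859e-03, -8.40420811e-04]), 'joint_torque': array([-8.16637585e-04, -4.91794968e+01, -4.05162368e-01, -3.12880719e+01,
       -6.40405202e-02,  4.03282663e-02,  8.82131189e-05]), 'position': array([0.17570345, 0.62538605, 0.2217229 ]), 'tool_rot': array([-1.00610075,  1.32749641,  1.0045425 ]), 'ft_force': array([-0.18043047,  0.13388302,  0.03814325]), 'torque': array([ 0.01672373, -0.02897255,  0.01447728]), 'grip_width': 0.9973648796534383}
```

View pics/scene0.png

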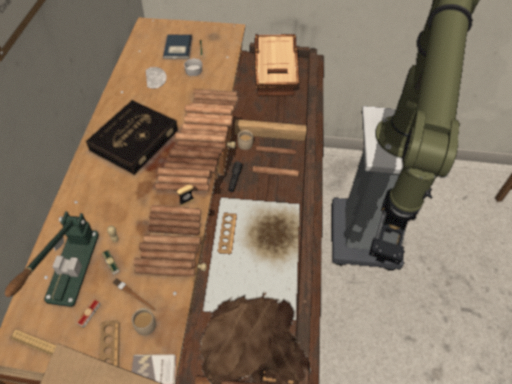

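View pics/top0.png

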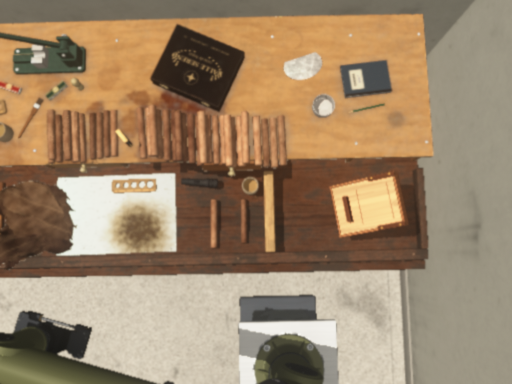

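View pics/wrist0.png

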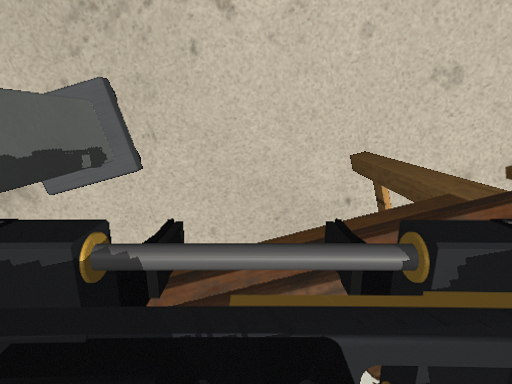

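Run:
```python
import cv2,pickle
d=pickle.load(open('im0.pkl','rb'))
t=d['top']['pixels'][160:265,170:430]; cv2.imwrite('pics/topc.png',cv2.resize(t,None,fx=3,fy=3,interpolation=cv2.INTER_CUBIC))
t=d['scene']['pixels'][25:215,210:330]; cv2.imwrite('pics/scenec.png',cv2.resize(t,None,fx=3,fy=3,interpolation=cv2.INTER_CUBIC))
```

```text
(no output)
```

View pics/topc.png

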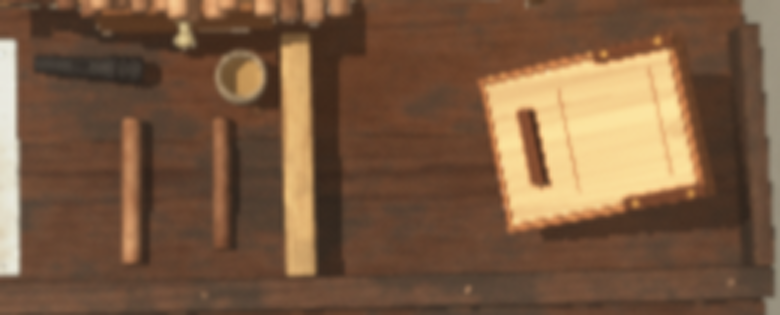

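View pics/scenec.png

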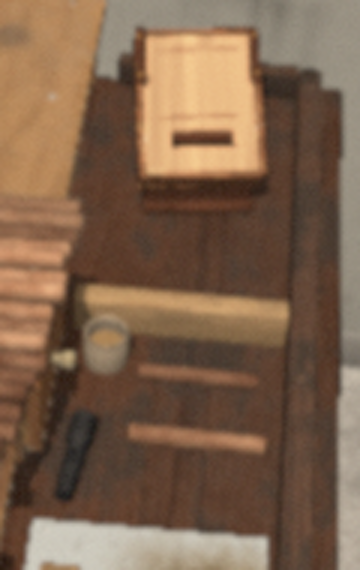

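```bash
python3 - <<'E'
from h import *
import pickle
d=pickle.load(open('im0.pkl','rb'))
def up(im,x0,y0,x1,y1,s=8):
    return cv2.resize(im['pixels'][y0:y1,x0:x1],None,fx=s,fy=s,interpolation=cv2.INTER_CUBIC)
def comp(m,near=None):
    n,l,st,c=cv2.connectedComponentsWithStats(m.astype(np.uint8)); 
    return n,l,st,c
# lid pale
for n,(x0,y0,x1,y1) in dict(top=(325,165,415,245),scene=(250,30,305,95)).items():
    im=d[n];s=8;g=up(im,x0,y0,x1,y1,s); r=g[:,:,2].astype(int)
    pale=(r>180)
    nn,l,st,c=comp(pale); i=1+np.argmax(st[1:,4]); m=(l==i).astype(np.uint8)
    cs,_=cv2.findContours(m,cv2.RETR_CCOMP,cv2.CHAIN_APPROX_NONE); 
    big=max(cs,key=cv2.contourArea)
    tr=lambda p:(np.array(p)+.5)/s-.5+[x0,y0]
    ap=cv2.approxPolyDP(cv2.convexHull(big),25,True)[:,0]
    print(n,'lid poly',tr(ap).round(1).tolist())
    f=np.zeros_like(m);cv2.drawContours(f,[big],-1,1,-1)
    nn,l,st,c=comp((f==1)&(r<130)); j=1+np.argmax(st[1:,4]); pts=np.argwhere(l==j)[:,::-1].astype(np.float32)
    R=cv2.minAreaRect(pts); print(n,'rail',tr(R[0]),np.array(R[1])/s,R[2], tr(cv2.boxPoints(R)).round(1).tolist())
    pickle.dump((tr(R[0]),tr(cv2.boxPoints(R))),open('rail_%s.pkl'%n,'wb'))
    u=tr(R[0]); print(' z.122:',onz(im,*u,.122))
E
cat > cig.py <<'E'
from h import *
E
python3 - <<'E'
from h import *
import pickle
d=pickle.load(open('im0.pkl','rb'))
for n,bx in dict(top=[(205,195,224,250),(237,195,255,247)],scene=[(245,160,305,182),(245,140,305,160)]).items():
    im=d[n];s=8
    for x0,y0,x1,y1 in bx:
        g=cv2.resize(im['pixels'][y0:y1,x0:x1],None,fx=s,fy=s,interpolation=cv2.INTER_CUBIC).astype(int)
        r=g[:,:,2]; print(n,'pcts',np.percentile(r,[5,25,50,75,95]))
        m=(r>(np.percentile(r,40)+np.percentile(r,98))/2).astype(np.uint8)
        nn,l,st,c=cv2.connectedComponentsWithStats(m); j=1+np.argmax(st[1:,4]); pts=np.argwhere(l==j)[:,::-1].astype(np.float32)
        R=cv2.minAreaRect(pts); tr=lambda p:(np.array(p)+.5)/s-.5+[x0,y0]
        b=tr(cv2.boxPoints(R)); e=np.linalg.norm(b[0]-b[1])<np.linalg.norm(b[1]-b[2])
        A,B=((b[0]+b[1])/2,(b[2]+b[3])/2) if e else ((b[1]+b[2])/2,(b[0]+b[3])/2)
        a,bb=onz(im,*A,.012),onz(im,*B,.012); print(tr(R[0]),a.round(4),bb.round(4),'mid',((a+bb)/2).round(4),'len',np.linalg.norm(a-bb), 'ang',np.degrees(np.arctan2(*(a-bb)[1::-1])))
E
```

```text
top lid poly [[393.8, 176.8], [402.7, 219.3], [376.7, 229.6], [339.4, 235.8], [330.1, 187.3], [365.9, 177.4]]
top rail [348.53605652 208.80529404] [24.78417969  2.99077082] 78.69007110595703 [[344.6, 196.9], [347.6, 196.4], [352.4, 220.7], [349.5, 221.3]]
 z.122: [ 0.5004492 -0.1919452  0.122    ]
scene lid poly [[259.2, 36.7], [292.1, 36.8], [295.4, 81.1], [258.2, 81.8]]
scene rail [276.98570442  70.91719055] [ 3.7924881  19.37843895] 89.14490509033203 [[267.3, 69.2], [286.6, 68.9], [286.7, 72.7], [267.3, 73.0]]
 z.122: [ 0.50182999 -0.17406286  0.122     ]
top pcts [ 59.  87.  99. 128. 190.]
[212.6875 223.0625] [0.5529 0.2362 0.012 ] [0.3946 0.2381 0.012 ] mid [0.4738 0.2372 0.012 ] len 0.15835872562021772 ang -0.6624652168182523
top pcts [ 58.  82.  96. 108. 156.]
[242.62979984 219.93619537] [0.552  0.1368 0.012 ] [0.4117 0.1388 0.012 ] mid [0.4818 0.1378 0.012 ] len 0.1402875585295106 ang -0.8012631221703468
scene pcts [ 78.  85.  91. 101. 164.]
[275.27673149 170.41267776] [0.5519 0.2327 0.012 ] [0.3933 0.2343 0.012 ] mid [0.4726 0.2335 0.012 ] len 0.15862763520909393 ang -0.5868165751719757
scene pcts [ 75.  82.  91.  99. 142.]
[275.37892914 149.46133614] [0.5507 0.1343 0.012 ] [0.4081 0.1361 0.012 ] mid [0.4794 0.1352 0.012 ] len 0.14256999396634948 ang -0.7324173021877822
```

Run:
```python
from h import *
import pickle
from scipy.spatial.transform import Rotation as Ro
d=pickle.load(open('im0.pkl','rb'))
t,s=d['top'],d['scene']
ang=lambda v:np.degrees(np.arctan2(v[1],v[0]))
for n,a,b,c,e in [('top',(347.6,196.4),(352.4,220.7),(344.6,196.9),(349.5,221.3)),('scene',(267.3,69.2),(286.6,68.9),(267.3,73.),(286.7,72.7))]:
    im=d[n]
    for p,q in((a,b),(c,e)):
        P,Q=onz(im,*p,.122),onz(im,*q,.122); print(n,P.round(4),Q.round(4),'raildir',ang(P-Q), np.linalg.norm(P-Q))
for n,z,p,q in [('top',.0785,(330.1,187.3),(339.4,235.8)),('scene',.0785,(258.2,81.8),(295.4,81.1)),('top',.1765,(393.8,176.8),(402.7,219.3)),('scene',.1765,(259.2,36.7),(292.1,36.8))]:
    P,Q=onz(d[n],*p,z),onz(d[n],*q,z); print(n,z,P.round(4),Q.round(4),'mid',((P+Q)/2).round(4),ang(P-Q))
R=Ro.from_rotvec([-1.00610075,1.32749641,1.0045425]).as_matrix(); print(R.round(3))
for nm,p in dict(gaugeA=(113,180),gaugeB=(157,180),gC=(113,193),gD=(157,193)).items(): print(nm,onz(t,*p,.012).round(3))
for nm,p in dict(heap=(72,222),torch=(182,183),torch2=(222,183),pot=(249,186)).items(): print(nm,onz(t,*p,.02).round(3))
```

```text
top [ 0.539  -0.1908  0.122 ] [ 0.4635 -0.2021  0.122 ] raildir 8.522296811422589 0.0763027867483333
top [ 0.5376 -0.1815  0.122 ] [ 0.4619 -0.1931  0.122 ] raildir 8.747521188545111 0.0766438662486154
scene [ 0.5399 -0.1797  0.122 ] [ 0.4655 -0.1914  0.122 ] raildir 8.987173525339413 0.07527185286859756
scene [ 0.538  -0.1565  0.122 ] [ 0.4639 -0.1682  0.122 ] raildir 8.941016267742496 0.0750209025173298
top 0.0785 [ 0.5747 -0.1453  0.0785] [ 0.4196 -0.1683  0.0785] mid [ 0.4972 -0.1568  0.0785] 8.424102053510348
scene 0.0785 [ 0.5714 -0.1524  0.0785] [ 0.4266 -0.1757  0.0785] mid [ 0.499  -0.164   0.0785] 9.148384451587887
top 0.1765 [ 0.5883 -0.3204  0.1765] [ 0.4607 -0.3394  0.1765] mid [ 0.5245 -0.3299  0.1765] 8.471173813211704
scene 0.1765 [ 0.5856 -0.3116  0.1765] [ 0.4553 -0.3288  0.1765] mid [ 0.5204 -0.3202  0.1765] 7.513955160735986
[[-0.    -0.963  0.27 ]
 [-0.001  0.27   0.963]
 [-1.    -0.    -0.001]]
gaugeA [0.625 0.571 0.012]
gaugeB [0.622 0.422 0.012]
gC [0.581 0.57  0.012]
gD [0.578 0.422 0.012]
heap [0.486 0.703 0.02 ]
torch [0.609 0.337 0.02 ]
torch2 [0.606 0.204 0.02 ]
pot [0.593 0.114 0.02 ]
```

```bash
python3 -m handwheel '[{"xyz":[3,-2.5,0.5],"angular":[0,0,3]},{"xyz":[3,-2.5,0.5],"angular":[0,0,3]},{"xyz":[3,-2.5,0.5],"angular":[0,0,3]},{"xyz":[3,-2.5,0.5],"angular":[0,0,3]},{"xyz":[3,-2.5,0.5],"angular":[0,0,3]}]' 8.7 40; python3 -m handwheel '[{"xyz":[3,-2.5,0.5],"angular":[0,0,3]},{"xyz":[3,-2.5,0.5],"angular":[0,0,3]},{"xyz":[2.5,-3,0.5],"angular":[0,0,3]},{"xyz":[2.5,-3,0.5],"angular":[0,0,3]},{"xyz":[2.5,-3,0.5],"angular":[0,0,0]}]'
```

```text
time: 0.57
position: [0.3154, 0.501, 0.2424]
tool_rot: [-1.226, 1.21, 1.23]
ft_force: [1.3, 0.1, 0.4]
grip_width: 1.0
time: 0.98
position: [0.4558, 0.3532, 0.2671]
tool_rot: [-1.39, 1.096, 1.392]
ft_force: [0.9, 0.7, -0.2]
grip_width: 0.999
```

```bash
python3 -m handwheel '[{"xyz":[0.5,-4,0],"angular":[0,0,0]},{"xyz":[0.5,-4,0],"angular":[-3,-0.5,0]},{"xyz":[0.5,-4,0],"angular":[-3,-0.5,0]},{"xyz":[0.5,-4,0],"angular":[-3,-0.5,0]},{"xyz":[0.3,-4,0],"angular":[-3,-0.5,0]}]'; python3 -m handwheel '[{"xyz":[0.3,-4,0],"angular":[-3,-0.5,0]},{"xyz":[0.3,-4,0],"angular":[-3,-0.5,0]},{"xyz":[0.3,-4,0],"angular":[-3,-0.5,0]},{"xyz":[0.3,-4,0],"angular":[-3,-0.5,0]},{"xyz":[0.3,-4,0],"angular":[-3,-0.5,0]}]'
cat > tgt.py <<'E'
import sys
from h import *
from scipy.spatial.transform import Rotation as Ro
# case frame estimate
YAW=8.7; C0=np.array([.5138,-.266,.09])
def case():
    y=np.radians(YAW); ex=np.array([np.cos(y),np.sin(y),0]); u=np.array([-np.sin(y),np.cos(y),0])
    c,s=np.cos(np.pi/6),.5
    ey=u*c+np.array([0,0,-s]); ez=u*s+np.array([0,0,c]); return np.c_[ex,ey,ez]
def delta(P,R):
    """print needed shift cm, rotvec deg world"""
    st=get_state(); Rc=Ro.from_rotvec(st['tool_rot']); d=(np.array(P)-st['position'])*100
    w=np.degrees((Ro.from_matrix(R)*Rc.inv()).as_rotvec())
    print('dxyz cm',d.round(2),'ang',w.round(2),'q',st['joint_positions'].round(2),'F',st['ft_force'].round(1),'g',round(st['grip_width']*87,1))
def Rt(x,z):
    x=np.array(x);z=np.array(z); return np.c_[x,np.cross(z,x),z]
E
python3 - <<'E'
from tgt import *
E=case(); P=C0+E@[0,.056,.069+.09]; delta(P,Rt(-E[:,2],E[:,1]))
snap('wrist','w1')
E
```

```text
time: 1.4
position: [0.4847, 0.1466, 0.2677]
tool_rot: [-1.555, 1.257, 1.26]
ft_force: [0.2, 0.9, 0.5]
grip_width: 1.0
time: 1.82
position: [0.4993, -0.0607, 0.2679]
tool_rot: [-1.764, 1.447, 1.081]
ft_force: [0.7, -0.7, 0.6]
grip_width: 1.003
dxyz cm [-0.49 -7.87 -6.82] ang [-0.65 -2.51 -3.96] q [-0.6  -0.04  0.3   1.85  0.52  1.43  1.4 ] F [ 0.7 -0.7  0.6] g 87.2
```

View pics/w1.png

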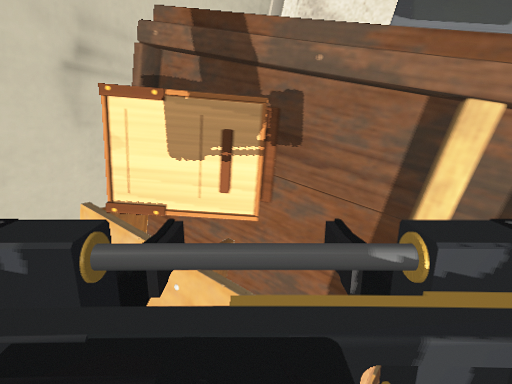

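Run:
```python
from h import *
im=cv2.imread('pics/w1.png'); c=im[75:225,90:290]; cv2.imwrite('pics/w1c.png',cv2.resize(c,None,fx=4,fy=4,interpolation=cv2.INTER_CUBIC))
```

```text
(no output)
```

View pics/w1c.png

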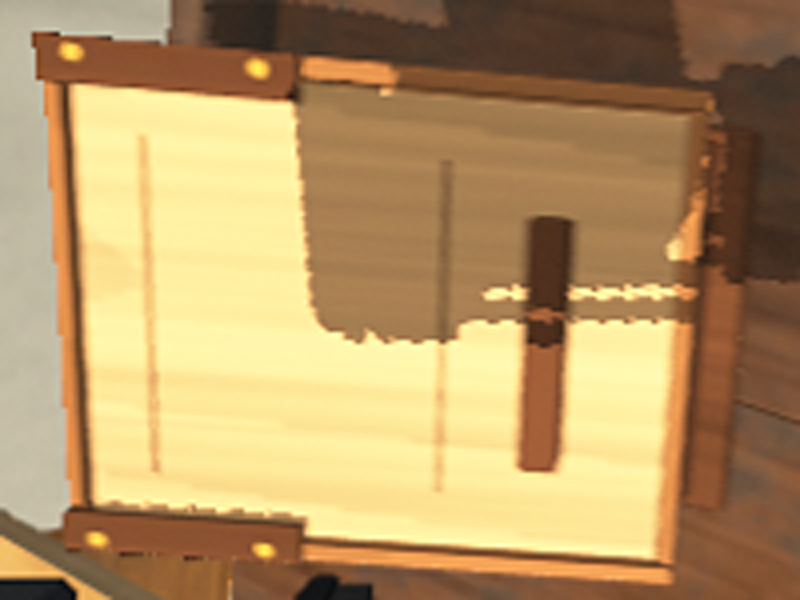

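Run:
```python
from h import *
import tgt
from scipy.optimize import least_squares
im=get_image('wrist')
pts=[((-.0745,.097,.045),(262.4,103.2)),((.0745,.097,.045),(254.9,213.9)),((-.04,.056,.069),(227.7,129.2)),((.04,.056,.069),(225,191.5))]
def f(p,full=False):
    tgt.YAW=p[2]*100; tgt.C0=np.array([p[0],p[1],.09]); E=tgt.case()
    r=[proj(im,tgt.C0+E@np.array(a))[0]-b for a,b in pts]
    h=proj(im,tgt.C0+E@[0,-.095,.045])[0]-[108.75,150]
    return np.r_[np.ravel(r),h[0]]
s=least_squares(f,[.5138,-.266,.087]); print(s.x,f(s.x).round(1))
```

```text
[ 0.51178307 -0.27690605  0.09082781] [-0.1 -0.6 -0.8  0.2 -0.6 -0.7 -0.7  1.   2.8]
```

Run:
```python
from h import *
import tgt,pickle
d=pickle.load(open('im0.pkl','rb'))
E0=None
for C,Y,col in [((.5118,-.2769,.09),9.08,(255,0,0)),((.5138,-.266,.09),8.7,(0,255,0))]:
    tgt.YAW=Y; E=tgt.case()
    for n in ('top','scene'):
        L=[(-.0745,.097,.045),(.0745,.097,.045),(.0745,-.095,.045),(-.0745,-.095,.045),(-.04,.063,.069),(.04,.063,.069),(.04,.049,.069),(-.04,.049,.069),(-.082,.103,.045),(.082,.103,.045)]
        p=proj(d[n],np.array(C)+np.array(L)@E.T); print(n,p.round(1).tolist())
for n,b in dict(top=(325,165,415,245),scene=(245,30,310,105)).items():
    c=d[n]['pixels'][b[1]:b[3],b[0]:b[2]]; cv2.imwrite('pics/z_%s.png'%n,cv2.resize(c,None,fx=8,fy=8,interpolation=cv2.INTER_CUBIC)[:600])
```

```text
top [[344.3, 235.1], [334.9, 189.0], [394.9, 174.6], [405.7, 223.6], [350.0, 222.5], [344.7, 197.2], [349.0, 196.2], [354.3, 221.7], [343.0, 237.8], [332.6, 187.2]]
scene [[296.8, 79.6], [259.1, 80.2], [257.2, 34.7], [294.2, 34.3], [288.4, 69.2], [268.0, 69.6], [267.8, 66.2], [288.3, 65.8], [298.8, 81.0], [257.3, 81.7]]
top [[340.6, 234.3], [331.5, 188.2], [391.4, 174.1], [401.9, 223.2], [346.3, 221.8], [341.2, 196.4], [345.5, 195.4], [350.6, 221.0], [339.3, 237.0], [329.3, 186.4]]
scene [[296.1, 81.4], [258.2, 81.9], [256.5, 36.2], [293.7, 35.8], [287.6, 71.0], [267.1, 71.2], [267.0, 67.8], [287.5, 67.6], [298.0, 82.8], [256.3, 83.4]]
```

View pics/z_top.png

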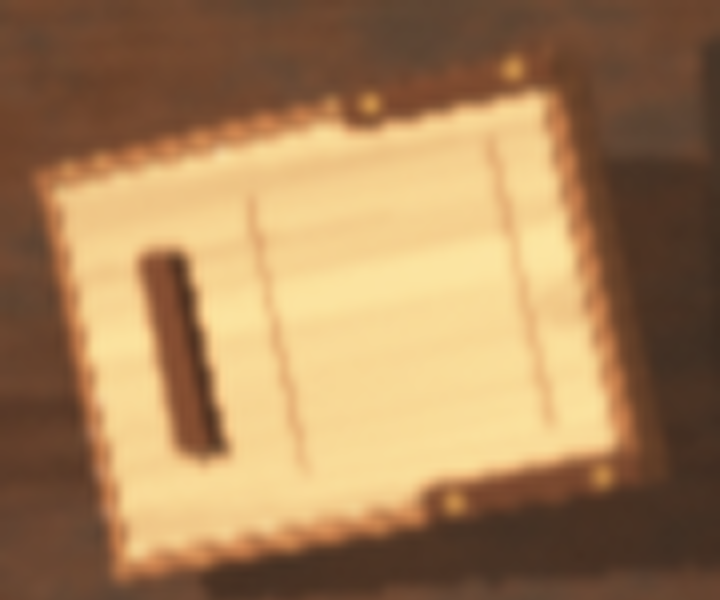

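View pics/z_scene.png

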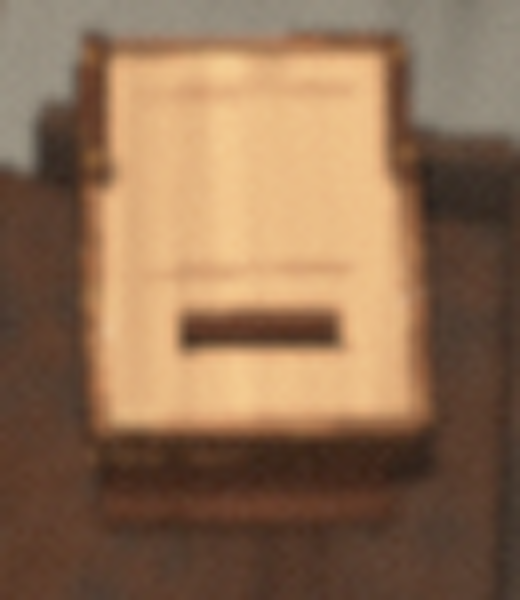

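Run:
```python
from h import *
import tgt,pickle
im=snap('wrist','w2'); pickle.dump(im,open('w2.pkl','wb')); print(get_state()['position'],get_state()['time'])
c=im['pixels'][75:225,90:290]; cv2.imwrite('pics/w2c.png',cv2.resize(c,None,fx=4,fy=4,interpolation=cv2.INTER_CUBIC))
```

```text
[ 0.49833863 -0.06142723  0.26728982] 1.9667
```

View pics/w2c.png

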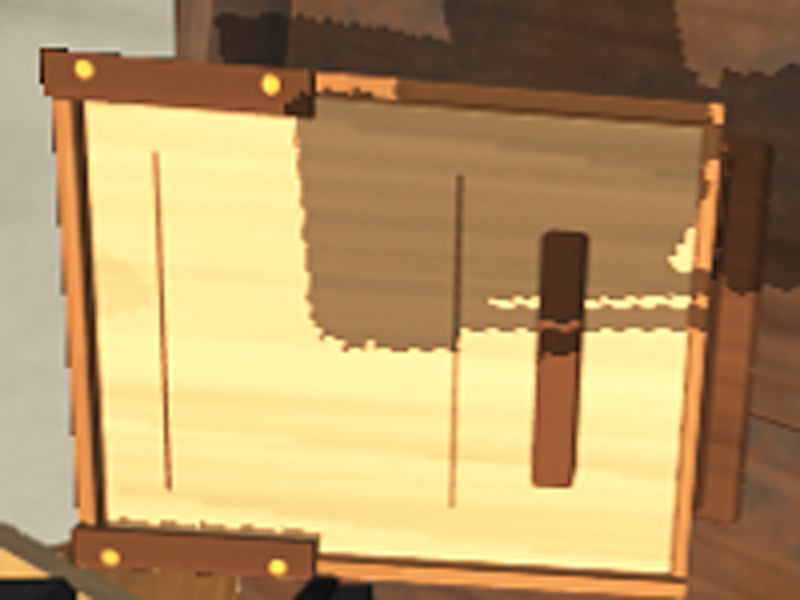

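Run:
```python
from h import *
import tgt,pickle
from scipy.optimize import least_squares
im=pickle.load(open('w2.pkl','rb'))
pts=[((-.0745,.097,.045),(266,106.75)),((.0745,.097,.045),(258.5,218.25)),((-.04,.056,.069),(231.25,133.25)),((.04,.056,.069),(228.25,196.5))]
def f(p):
    tgt.YAW=p[2]*100; tgt.C0=np.array([p[0],p[1],.09]); E=tgt.case()
    r=[proj(im,tgt.C0+E@np.array(a))[0]-b for a,b in pts]
    h=proj(im,tgt.C0+E@[0,-.095,.045])[0]-[113.25,150]
    return np.r_[np.ravel(r),h[0]]
s=least_squares(f,[.5138,-.266,.087]); print(s.x,f(s.x).round(1))
```

```text
[ 0.51583097 -0.26464886  0.09458089] [-0.  -0.4 -0.5  0.2 -0.2 -0.4  0.   0.6  0.8]
```

```bash
sed -i 's/^YAW=.*/YAW=9.1; C0=np.array([.515,-.2652,.09])/' tgt.py
python3 - <<'E'
from tgt import *
E=case(); delta(C0+E@[0,.056,.11],Rt(-E[:,2],E[:,1])); delta(C0+E@[0,.056,.049],Rt(-E[:,2],E[:,1])); print(E.round(3))
E
```

```text
dxyz cm [  0.03 -10.16 -11.  ] ang [-0.77 -2.6  -3.28] q [-0.6  -0.03  0.3   1.85  0.51  1.43  1.4 ] F [ 0.   0.9 -0.7] g 86.9
dxyz cm [  0.51 -13.17 -16.29] ang [-0.77 -2.6  -3.28] q [-0.6  -0.03  0.3   1.85  0.51  1.43  1.4 ] F [ 0.   0.9 -0.7] g 86.9
[[ 0.987 -0.137 -0.079]
 [ 0.158  0.855  0.494]
 [ 0.    -0.5    0.866]]
```

```bash
python3 -m handwheel '[{"xyz":[0,-2.5,-2.7],"angular":[-0.2,-0.6,-0.8]},{"xyz":[0,-2.5,-2.7],"angular":[-0.2,-0.6,-0.8]},{"xyz":[0,-2.5,-2.7],"angular":[-0.2,-0.7,-0.8]},{"xyz":[0,-2.5,-2.7],"angular":[-0.2,-0.7,-0.8]},{"xyz":[0,0,0],"angular":[0,0,0]}]'
python3 - <<'E'
from tgt import *
E=case(); delta(C0+E@[0,.056,.049],Rt(-E[:,2],E[:,1])); snap('wrist','w3');snap('scene','s3')
E
```

```text
time: 2.38
position: [0.5011, -0.1561, 0.1569]
tool_rot: [-1.735, 1.454, 0.997]
ft_force: [-1.7, -0.1, -1.3]
grip_width: 1.002
dxyz cm [ 0.23 -3.7  -5.24] ang [-0.44  0.57 -0.57] q [-0.5   0.02  0.4   2.04  0.58  1.11  1.37] F [-1.7 -0.1 -1.3] g 87.2
```

View pics/w3.png

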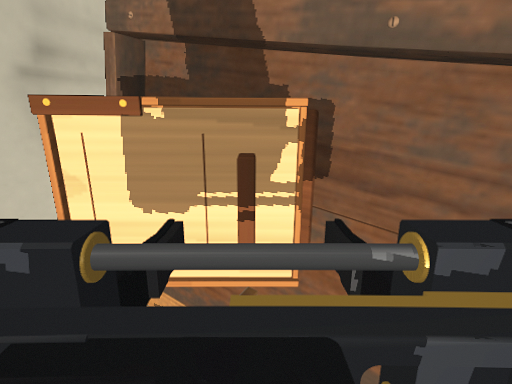

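View pics/s3.png

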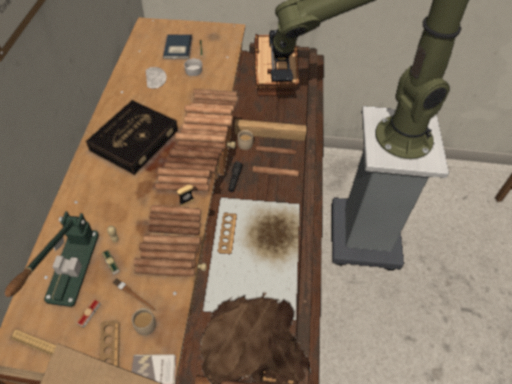

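```bash
python3 -m handwheel '[{"xyz":[-0.1,-1.5,-1.4],"angular":[-0.4,0.6,-0.6]},{"xyz":[0.1,-0.9,-1.4],"angular":[0,0,0]},{"xyz":[0.1,-0.7,-1.3],"angular":[0,0,0]},{"xyz":[0.1,-0.5,-0.9],"angular":[0,0,0]},{"xyz":[0,0,0],"angular":[0,0,0]}]'
python3 - <<'E'
from tgt import *
E=case(); delta(C0+E@[0,.056,.049],Rt(-E[:,2],E[:,1])); snap('wrist','w4')
E
```

```text
time: 2.9
position: [0.5174, -0.1779, 0.1156]
tool_rot: [-1.746, 1.44, 0.994]
ft_force: [-0.4, 0.1, -0.8]
grip_width: 0.998
dxyz cm [-1.4  -1.53 -1.11] ang [-0.48  1.12 -1.22] q [-0.46  0.1   0.43  2.06  0.58  0.98  1.38] F [-0.4  0.1 -0.8] g 86.8
```

View pics/w4.png

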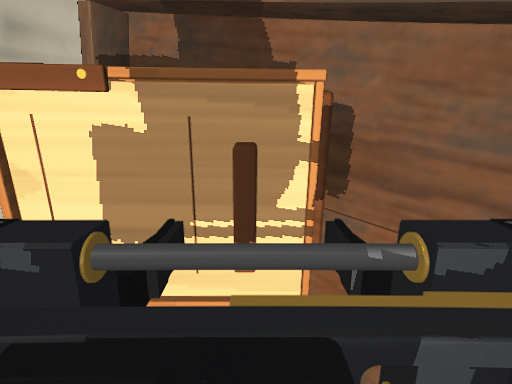

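```bash
python3 -m handwheel '[{"xyz":[-0.7,-0.7,0],"angular":[-0.2,0.5,-0.6]},{"xyz":[-0.7,-0.3,0],"angular":[-0.2,0.5,-0.6]},{"xyz":[0,0,0],"angular":[0,0,0]}]'
python3 - <<'E'
from tgt import *
E=case(); delta(C0+E@[0,.056,.049],Rt(-E[:,2],E[:,1]))
E
```

```text
time: 3.2
position: [0.5065, -0.1842, 0.1197]
tool_rot: [-1.733, 1.464, 0.995]
ft_force: [-0.4, 0.0, 0.1]
grip_width: 0.999
dxyz cm [-0.3  -0.89 -1.52] ang [-0.14  0.39 -0.27] q [-0.46  0.08  0.43  2.07  0.58  1.    1.38] F [-0.4  0.   0.1] g 86.9
```

```bash
python3 -m handwheel '[{"xyz":[-0.2,-0.5,-0.7],"angular":[0,0.3,-0.2]},{"xyz":[-0.2,-0.4,-0.7],"angular":[0,0,0]},{"xyz":[0,0,0],"angular":[0,0,0]}]'
python3 - <<'E'
from tgt import *
E=case(); delta(C0+E@[0,.056,.049],Rt(-E[:,2],E[:,1]))
E
```

```text
time: 3.45
position: [0.5035, -0.1927, 0.1063]
tool_rot: [-1.729, 1.466, 0.997]
ft_force: [-0.2, -1.2, 0.4]
grip_width: 0.998
dxyz cm [-0.   -0.04 -0.18] ang [-0.23  0.28 -0.15] q [-0.45  0.1   0.44  2.08  0.58  0.97  1.38] F [-0.2 -1.2  0.4] g 86.8
```

```bash
python3 -m handwheel '[{"xyz":[0,-0.1,-0.15],"angular":[-0.2,0.2,-0.1]},{"xyz":[0,0,0],"angular":[0,0,0]},{"xyz":[0,0,0],"angular":[0,0,0]},{"xyz":[0,0,0],"angular":[0,0,0]},{"xyz":[0,0,0],"angular":[0,0,0]}]' 0.5 45; python3 -m handwheel '[{"xyz":[0,0,0],"angular":[0,0,0]},{"xyz":[0,0,0],"angular":[0,0,0]}]'
python3 - <<'E'
from tgt import *
E=case(); delta(C0+E@[0,.056,.049],Rt(-E[:,2],E[:,1])); snap('wrist','w5')
E
```

```text
time: 3.87
position: [0.5028, -0.1944, 0.1038]
tool_rot: [-1.728, 1.474, 0.998]
ft_force: [0.8, -0.2, -0.4]
grip_width: 0.709
time: 4.03
position: [0.503, -0.1942, 0.104]
tool_rot: [-1.729, 1.474, 0.998]
ft_force: [-0.6, 0.2, 0.1]
grip_width: 0.555
dxyz cm [0.05 0.11 0.05] ang [ 0.01 -0.01  0.  ] q [-0.45  0.11  0.44  2.08  0.58  0.97  1.38] F [-0.6  0.2  0.1] g 48.3
```

View pics/w5.png

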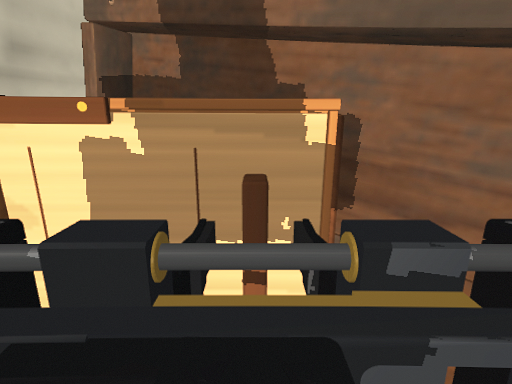

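```bash
python3 -m handwheel '[{"xyz":[0,0,0],"angular":[0,0,0]},{"xyz":[0,0,0],"angular":[0,0,0]},{"xyz":[0,0,0],"angular":[0,0,0]},{"xyz":[0,0,0],"angular":[0,0,0]},{"xyz":[0,0,0],"angular":[0,0,0]}]';  python3 -m handwheel '[{"xyz":[0,0,0],"angular":[0,0,0]},{"xyz":[0,0,0],"angular":[0,0,0]}]'
python3 - <<'E'
from tgt import *
E=case(); delta(C0+E@[0,.056,.049],Rt(-E[:,2],E[:,1]))
E
```

```text
time: 4.5
position: [0.5032, -0.194, 0.1041]
tool_rot: [-1.729, 1.473, 0.998]
ft_force: [-0.2, -0.2, 0.3]
grip_width: 0.153
time: 4.67
position: [0.5032, -0.194, 0.1041]
tool_rot: [-1.729, 1.473, 0.998]
ft_force: [-0.2, 0.8, -0.1]
grip_width: 0.156
dxyz cm [0.02 0.08 0.03] ang [-0.01  0.03 -0.01] q [-0.45  0.11  0.44  2.08  0.58  0.97  1.38] F [-0.2  0.8 -0.1] g 13.6
```

```bash
python3 -m handwheel '[{"xyz":[0,0.1,0.2],"angular":[0.8,0.1,0]},{"xyz":[0,0.1,0.2],"angular":[0.8,0.1,0]},{"xyz":[0,0.13,0.2],"angular":[0.8,0.1,0]},{"xyz":[0,0,0],"angular":[0,0,0]}]'
cat > lid.py <<'E'
from tgt import *
# report lid pose in case frame assuming grasp at lid (0,.055,.010) tip (recorded)
E=case(); st=get_state(); R=Ro.from_rotvec(st['tool_rot']).as_matrix()
# tool frame -> lid axes: lidz=-toolx, lidy=toolz, lidx = y x z
L=np.c_[np.cross(R[:,2],-R[:,0]),R[:,2],-R[:,0]]
OFF=np.array([0,.055-.0005,.0095])
o=st['position']-L@OFF
for n,p in dict(lowL=(-.0745,.096,0),lowR=(.0745,.096,0),hiL=(-.0745,-.096,0),hiR=(.0745,-.096,0)).items():
    print(n,'case mm',(E.T@(o+L@np.array(p)-C0)*1000).round(1),'world',(o+L@np.array(p)).round(3))
print('t',st['time'],'F',st['ft_force'].round(1),'g',st['grip_width']*87,'q',st['joint_positions'].round(2),'lidyaw',np.degrees(np.arctan2(L[1,0],L[0,0])))
E
python3 lid.py
```

```text
time: 5.0
position: [0.5027, -0.1903, 0.1103]
tool_rot: [-1.694, 1.443, 1.031]
ft_force: [-0.2, 0.4, -2.1]
grip_width: 0.158
lowL case mm [-74.8  97.5  47.9] world [ 0.424 -0.17   0.083]
lowR case mm [74.2 97.5 48. ] world [ 0.571 -0.146  0.083]
hiL case mm [-74.8 -94.2  38.9] world [ 0.451 -0.338  0.171]
hiR case mm [ 74.2 -94.3  39. ] world [ 0.598 -0.315  0.171]
t 5.0 F [-0.2  0.4 -2.1] g 13.705770490597407 q [-0.43  0.09  0.45  2.06  0.53  0.98  1.45] lidyaw 9.118455563858367
```

```bash
python3 -m handwheel '[{"xyz":[-0.15,0.85,-0.45],"angular":[0,0,0]},{"xyz":[-0.15,0.85,-0.45],"angular":[0.3,0.1,0]},{"xyz":[-0.15,0.9,-0.45],"angular":[0.3,0.1,0]},{"xyz":[-0.15,0.9,-0.45],"angular":[0.3,0.1,0]},{"xyz":[0,0,0],"angular":[0,0,0]}]'; python3 lid.py
```

```text
time: 5.42
position: [0.4956, -0.1512, 0.0902]
tool_rot: [-1.678, 1.433, 1.046]
ft_force: [-1.5, 1.1, -1.5]
grip_width: 0.158
lowL case mm [-75.7 142.1  51.3] world [ 0.417 -0.13   0.063]
lowR case mm [ 73.3 142.1  51.1] world [ 0.564 -0.107  0.063]
hiL case mm [-75.6 -49.5  38.6] world [ 0.444 -0.3    0.148]
hiR case mm [ 73.4 -49.5  38.4] world [ 0.591 -0.277  0.148]
t 5.4167 F [-1.5  1.1 -1.5] g 13.71311496718833 q [-0.47  0.1   0.41  2.09  0.51  0.98  1.38] lidyaw 9.069172238631872
```

```bash
python3 -m handwheel '[{"xyz":[-0.12,0.9,-0.42],"angular":[0,0,0]},{"xyz":[-0.12,0.9,-0.42],"angular":[0.3,0.1,0]},{"xyz":[-0.12,0.9,-0.42],"angular":[0.3,0.1,0]},{"xyz":[-0.12,0.9,-0.4],"angular":[0.3,0.1,0]},{"xyz":[0,0,0],"angular":[0,0,0]}]'; python3 lid.py
```

```text
time: 5.83
position: [0.4893, -0.1096, 0.0704]
tool_rot: [-1.665, 1.423, 1.065]
ft_force: [0.2, 0.8, -2.0]
grip_width: 0.155
lowL case mm [-75.5 188.2  56.3] world [ 0.41  -0.088  0.045]
lowR case mm [ 73.5 188.9  55.6] world [ 0.557 -0.065  0.044]
hiL case mm [-74.6  -3.1  39.9] world [ 0.439 -0.26   0.126]
hiR case mm [74.4 -2.4 39.2] world [ 0.586 -0.236  0.125]
t 5.8333 F [ 0.2  0.8 -2. ] g 13.492840004730725 q [-0.51  0.12  0.38  2.1   0.48  0.97  1.31] lidyaw 9.204184812316583
```

```bash
python3 -m handwheel '[{"xyz":[-0.2,1.5,2.5],"angular":[0,0,0]},{"xyz":[-0.2,1.5,3],"angular":[0,0,0]},{"xyz":[-0.1,1.5,3],"angular":[3,0.5,0]},{"xyz":[0,1.5,3],"angular":[4,0.6,0]},{"xyz":[0,1.5,2],"angular":[4,0.6,0]}]'; python3 lid.py; python3 -m handwheel '[{"xyz":[0,2,1],"angular":[4,0.6,0]},{"xyz":[0,2,1],"angular":[4,0.6,0]},{"xyz":[0,3,0],"angular":[4,0.6,0]},{"xyz":[0,3,0],"angular":[2,0.3,-2]},{"xyz":[0,3,0],"angular":[0,0,-2]}]'; python3 lid.py
python3 - <<'E'
from tgt import *
delta([.468,.525,.10],Rt([0,0,-1],[0,1,0])); snap('scene','s5')
E
```

```text
time: 6.25
position: [0.4762, -0.0313, 0.203]
tool_rot: [-1.517, 1.302, 1.215]
ft_force: [0.6, 0.1, -1.6]
grip_width: 0.156
lowL case mm [-76.7 189.6 220. ] world [ 0.396 -0.007  0.186]
lowR case mm [ 72.3 192.9 217.8] world [0.543 0.019 0.182]
hiL case mm [-73.4   5.3 166.3] world [ 0.429 -0.19   0.231]
hiR case mm [ 75.6   8.6 164.1] world [ 0.575 -0.165  0.228]
t 6.25 F [ 0.6  0.1 -1.6] g 13.537440856634381 q [-0.55 -0.05  0.36  1.93  0.27  1.3   1.48] lidyaw 9.780091900978944
time: 6.67
position: [0.4813, 0.0956, 0.2339]
tool_rot: [-1.258, 1.153, 1.287]
ft_force: [0.5, -0.4, -1.7]
grip_width: 0.159
lowL case mm [-47.7 285.9 321.5] world [0.403 0.13  0.225]
lowR case mm [101.  277.2 316. ] world [0.552 0.144 0.225]
hiL case mm [-60.9 122.  222.3] world [ 0.421 -0.061  0.222]
hiR case mm [ 87.7 113.3 216.8] world [ 0.569 -0.047  0.221]
t 6.6667 F [ 0.5 -0.4 -1.7] g 13.805365478986475 q [-0.58 -0.03  0.34  1.83 -0.01  1.35  1.42] lidyaw 5.139438055018099
dxyz cm [ -1.33  42.94 -13.39] ang [-1.18 -0.22 -5.14] q [-0.58 -0.03  0.34  1.83 -0.01  1.35  1.42] F [ 0.5 -0.4 -1.7] g 13.8
```

View pics/s5.png

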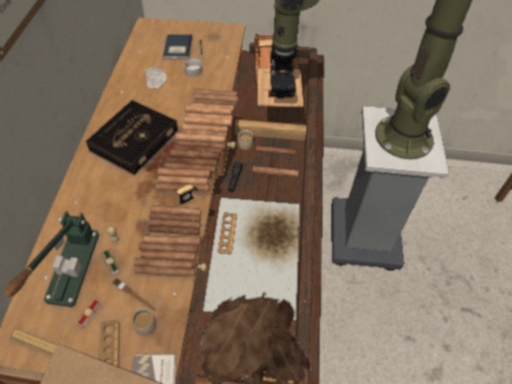

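```bash
python3 -m handwheel '[{"xyz":[0,3.8,0],"angular":[-0.2,0,-1]},{"xyz":[0,4,0],"angular":[-0.2,0,-1]},{"xyz":[0,4,0],"angular":[-0.2,0,-1]},{"xyz":[0,4,0],"angular":[-0.2,0,-1]},{"xyz":[0,4,0],"angular":[-0.2,0,-1]}]';  python3 -m handwheel '[{"xyz":[0,4,0],"angular":[0,0,0]},{"xyz":[0,4,-1],"angular":[0,0,0]},{"xyz":[0,4,-1],"angular":[0,0,0]},{"xyz":[-0.3,4,-2],"angular":[0,0,0]},{"xyz":[-0.3,3,-2],"angular":[0,0,0]}]'
python3 - <<'E'
from tgt import *
delta([.468,.525,.03],Rt([0,0,-1],[0,1,0]))
E
```

```text
time: 7.13
position: [0.4817, 0.2951, 0.2339]
tool_rot: [-1.203, 1.215, 1.204]
ft_force: [0.6, -0.7, -1.5]
grip_width: 0.152
time: 7.55
position: [0.477, 0.4898, 0.1784]
tool_rot: [-1.206, 1.206, 1.202]
ft_force: [-0.1, 0.0, -2.2]
grip_width: 0.153
dxyz cm [ -0.9    3.52 -14.84] ang [-0.16  0.33  0.31] q [-0.91  0.41  0.1   1.43 -0.04  1.3   0.75] F [-0.1  0.  -2.2] g 13.3
```

```bash
python3 -m handwheel '[{"xyz":[-0.2,1,-3],"angular":[0,0,0]},{"xyz":[-0.2,0.8,-3.5],"angular":[0,0.1,0.1]},{"xyz":[-0.2,0.6,-3.5],"angular":[0,0.1,0.1]},{"xyz":[0,0,-2.5],"angular":[0,0.1,0.1]},{"xyz":[0,0,0],"angular":[0,0,0]}]'
python3 lid.py
python3 - <<'E'
from tgt import *
delta([.468,.525,.013],Rt([0,0,-1],[0,1,0])); snap('wrist','w6');snap('top','t6')
E
```

```text
time: 7.97
position: [0.4621, 0.5242, 0.0406]
tool_rot: [-1.22, 1.204, 1.227]
ft_force: [-0.5, -2.1, -3.8]
grip_width: 0.161
lowL case mm [  4.6 756.2 369. ] world [0.387 0.564 0.031]
lowR case mm [152.1 738.5 357.9] world [0.536 0.567 0.031]
hiL case mm [-22.3 591.6 273.9] world [0.39  0.372 0.031]
hiR case mm [125.2 573.9 262.8] world [0.539 0.375 0.031]
t 7.9667 F [-0.5 -2.1 -3.8] g 14.00989622525696 q [-0.94  0.55  0.08  1.5  -0.05  1.09  0.74] lidyaw 1.0397364913453584
dxyz cm [ 0.59  0.08 -2.76] ang [-0.01 -0.3  -1.04] q [-0.94  0.55  0.08  1.5  -0.05  1.09  0.74] F [-0.5 -2.1 -3.8] g 14.0
```

View pics/t6.png

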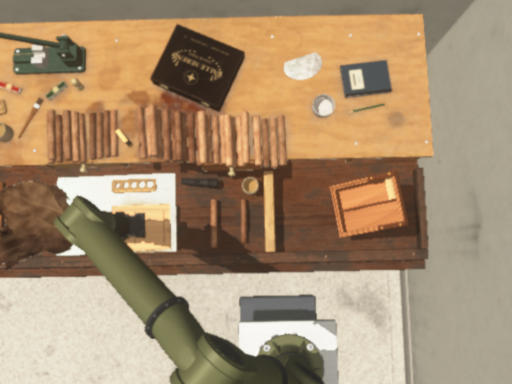

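View pics/w6.png

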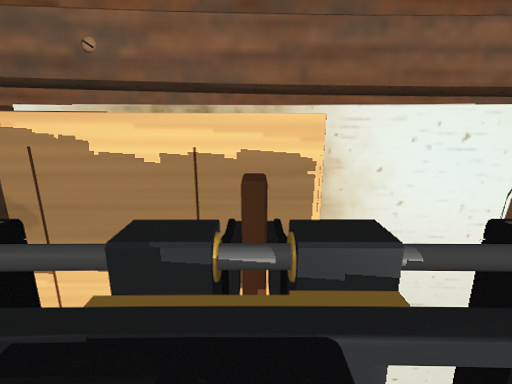

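```bash
python3 -m handwheel '[{"xyz":[0.5,0,-0.8],"angular":[0,-0.2,-0.5]},{"xyz":[0.4,0,-0.8],"angular":[0,-0.1,-0.5]},{"xyz":[0,0,-0.6],"angular":[0,0,0]},{"xyz":[0,0,-0.4],"angular":[0,0,0]},{"xyz":[0,0,0],"angular":[0,0,0]}]'
python3 lid.py
```

```text
time: 8.48
position: [0.4813, 0.5288, 0.0284]
tool_rot: [-1.201, 1.187, 1.2]
ft_force: [-0.2, -0.3, -1.3]
grip_width: 0.15
lowL case mm [ 25.8 765.5 359.2] world [0.407 0.571 0.018]
lowR case mm [172.7 743.1 349.2] world [0.556 0.57  0.021]
hiL case mm [ -5.6 603.1 261.8] world [0.406 0.379 0.015]
hiR case mm [141.4 580.7 251.8] world [0.555 0.378 0.018]
t 8.4833 F [-0.2 -0.3 -1.3] g 13.074797137800319 q [-0.93  0.58  0.08  1.49 -0.05  1.05  0.73] lidyaw -0.32084013234473574
```

```bash
python3 - <<'E'
from tgt import *
delta([.472,.525,.014],Rt([0,0,-1],[0,1,0]))
E
python3 -m handwheel '[{"xyz":[-0.8,-0.3,-0.4],"angular":[-0.9,1.1,0.3]},{"xyz":[0,0,-0.5],"angular":[0,0,0]},{"xyz":[0,0,0],"angular":[0,0,0]}]'
python3 lid.py;python3 - <<'E'
from tgt import *
delta([.472,.525,.013],Rt([0,0,-1],[0,1,0]))
E
```

```text
dxyz cm [-0.93 -0.38 -1.44] ang [-0.94  0.99  0.31] q [-0.93  0.58  0.08  1.49 -0.05  1.05  0.73] F [-0.2 -0.3 -1.3] g 13.1
time: 8.73
position: [0.4736, 0.5257, 0.0206]
tool_rot: [-1.207, 1.21, 1.211]
ft_force: [-0.7, -0.4, -2.6]
grip_width: 0.159
lowL case mm [ 17.3 767.1 352. ] world [0.399 0.567 0.011]
lowR case mm [164.4 746.8 339.9] world [0.548 0.567 0.011]
hiL case mm [-13.2 603.  257. ] world [0.399 0.375 0.011]
hiR case mm [133.9 582.7 244.9] world [0.548 0.375 0.011]
t 8.7333 F [-0.7 -0.4 -2.6] g 13.87087211339706 q [-0.93  0.59  0.08  1.49 -0.05  1.06  0.73] lidyaw -0.0340736280305151
dxyz cm [-0.16 -0.07 -0.76] ang [-0.06 -0.12  0.03] q [-0.93  0.59  0.08  1.49 -0.05  1.06  0.73] F [-0.7 -0.4 -2.6] g 13.9
```

```bash
python3 -m handwheel '[{"xyz":[0,0,-0.35],"angular":[0,0,0]},{"xyz":[0,0,-0.3],"angular":[0,0,0]},{"xyz":[0,0,0],"angular":[0,0,0]},{"xyz":[0,0,-0.15],"angular":[0,0,0]},{"xyz":[0,0,0],"angular":[0,0,0]}]'
python3 lid.py | grep -v R
```

```text
time: 9.15
position: [0.4734, 0.5264, 0.0132]
tool_rot: [-1.207, 1.209, 1.211]
ft_force: [-0.1, -0.7, -1.5]
grip_width: 0.155
lowL case mm [ 17.1 771.3 345.9] world [0.399 0.568 0.004]
hiL case mm [-13.2 607.3 250.8] world [0.399 0.376 0.004]
t 9.15 F [-0.1 -0.7 -1.5] g 13.444855588996582 q [-0.93  0.6   0.08  1.5  -0.05  1.05  0.73] lidyaw 0.01778016757274759
```

Still not loaded; nudge until contact.

```bash
python3 -m handwheel '[{"xyz":[0,0,-0.15],"angular":[0,0,0]},{"xyz":[0,0,0],"angular":[0,0,0]}]'; python3 -m handwheel '[{"xyz":[0,0,-0.1],"angular":[0,0,0]},{"xyz":[0,0,0],"angular":[0,0,0]}]'
```

```text
time: 9.32
position: [0.4737, 0.5267, 0.0132]
tool_rot: [-1.207, 1.208, 1.211]
ft_force: [-0.2, -0.3, -1.5]
grip_width: 0.161
time: 9.48
position: [0.474, 0.5268, 0.0129]
tool_rot: [-1.207, 1.208, 1.211]
ft_force: [-0.7, -0.9, -0.9]
grip_width: 0.159
```

```bash
python3 -m handwheel '[{"xyz":[0,0,-0.1],"angular":[0,0,0]},{"xyz":[0,0,0],"angular":[0,0,0]},{"xyz":[0,0,0],"angular":[0,0,0]},{"xyz":[0,0,0],"angular":[0,0,0]},{"xyz":[0,0,0],"angular":[0,0,0]}]' 5; python3 -m handwheel '[{"xyz":[0,0,2],"angular":[0,0,0]},{"xyz":[0,0,3],"angular":[0,0,0]},{"xyz":[0,0,3],"angular":[0,0,0]},{"xyz":[0,-2,3],"angular":[0,0,0]},{"xyz":[0,-3,2],"angular":[0,0,0]}]'
python3 - <<'E'
from tgt import *
snap('wrist','w7');snap('scene','s7')
# cigar long estimated mid (.473,.2355), approach z .12
delta([.473,.2355,.12],Rt([0,0,-1],[0,1,0]))
E
```

```text
time: 9.9
position: [0.4745, 0.5274, 0.0113]
tool_rot: [-1.207, 1.206, 1.211]
ft_force: [0.8, -1.0, -1.2]
grip_width: 0.451
time: 10.32
position: [0.467, 0.4789, 0.1364]
tool_rot: [-1.213, 1.215, 1.222]
ft_force: [1.6, -0.1, 1.2]
grip_width: 0.571
dxyz cm [  0.16 -23.79  -1.91] ang [ 0.22 -0.32 -0.03] q [-0.9   0.41  0.1   1.5  -0.04  1.24  0.77] F [ 1.3 -0.6  0.2] g 50.0
```

View pics/s7.png

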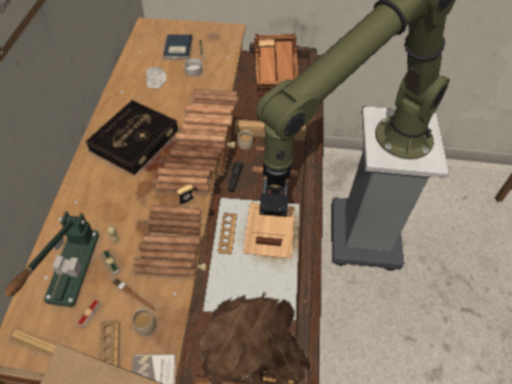

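View pics/w7.png

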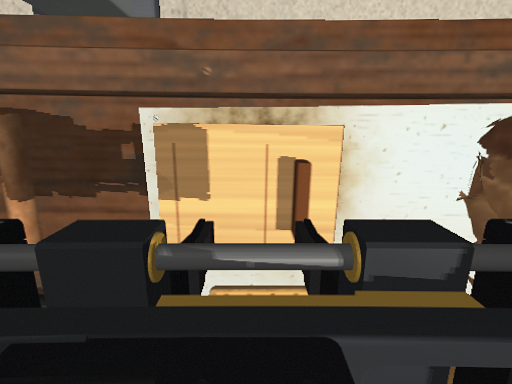

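```bash
python3 -m handwheel '[{"xyz":[0,-4,0],"angular":[0,0,0]},{"xyz":[0,-4,0],"angular":[0,0,0]},{"xyz":[0,-4,0],"angular":[0,0,0]},{"xyz":[0,-4,0],"angular":[0,0,0]},{"xyz":[0,-4,0],"angular":[0,0,0]}]' 5.5; python3 -m handwheel '[{"xyz":[0,-3,0],"angular":[0,0,0]},{"xyz":[0,0,0],"angular":[0,0,0]}]'
python3 - <<'E'
from tgt import *
im=snap('wrist','w8')
import pickle; pickle.dump(im,open('w8.pkl','wb'))
delta([.473,.2355,.07],Rt([0,0,-1],[0,1,0]))
print(proj(im,[[.473,.2355,.011]]))
E
```

```text
time: 10.83
position: [0.4659, 0.281, 0.1361]
tool_rot: [-1.215, 1.203, 1.229]
ft_force: [1.1, -0.4, -0.1]
grip_width: 0.626
time: 11.0
position: [0.4663, 0.2404, 0.1347]
tool_rot: [-1.21, 1.213, 1.22]
ft_force: [0.2, -0.4, -0.2]
grip_width: 0.63
dxyz cm [ 0.69 -0.79 -6.48] ang [-0.09 -0.47 -0.47] q [-0.7   0.12  0.19  1.87 -0.03  1.15  1.08] F [-0.2 -0.  -1. ] g 54.7
[[250.43308277 195.64580869]]
```

View pics/w8.png

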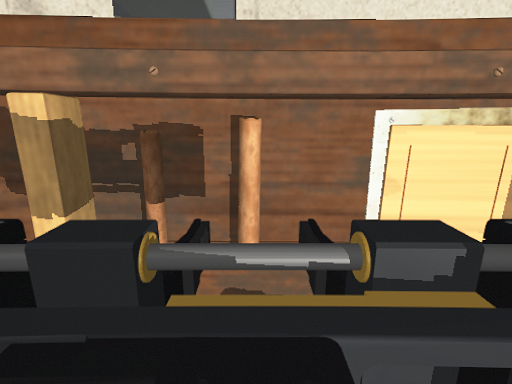

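```bash
python3 - <<'E'
from tgt import *
import pickle; im=pickle.load(open('w8.pkl','rb'))
for p in [(249.5,117,.015),(238.5,200,.011),(260.5,200,.011),(249.5,130,.02),(249.5,235,.02),(149,126,.014),(142,200,.01),(164,200,.01)]: print(p,onz(im,*p).round(4))
st=get_state();print(st['position'],st['time'])
E
python3 -m handwheel '[{"xyz":[0.3,-0.5,-1.5],"angular":[0,-0.3,-0.3]},{"xyz":[0.3,-0.2,-2],"angular":[0,-0.2,-0.2]},{"xyz":[0.1,0,-2.5],"angular":[0,0,0]},{"xyz":[0,0,-2.5],"angular":[0,0,0]},{"xyz":[0,0,0],"angular":[0,0,0]}]'
python3 - <<'E'
from tgt import *
delta([.473,.2355,.004],Rt([0,0,-1],[0,1,0]))
E
```

```text
(249.5, 117, 0.015) [0.3934 0.2343 0.015 ]
(238.5, 200, 0.011) [0.4778 0.2229 0.011 ]
(260.5, 200, 0.011) [0.4777 0.2461 0.011 ]
(249.5, 130, 0.02) [0.4055 0.2344 0.02  ]
(249.5, 235, 0.02) [0.5136 0.2348 0.02  ]
(149, 126, 0.014) [0.4028 0.1364 0.014 ]
(142, 200, 0.01) [0.4789 0.1211 0.01  ]
(164, 200, 0.01) [0.4787 0.1442 0.01  ]
[0.46607659 0.24335341 0.13481813] 11.05
time: 11.47
position: [0.4741, 0.2445, 0.0479]
tool_rot: [-1.208, 1.196, 1.212]
ft_force: [-1.9, 0.1, -0.8]
grip_width: 0.633
dxyz cm [-0.11 -0.9  -4.39] ang [-0.54  0.33 -0.22] q [-0.69  0.23  0.19  1.95 -0.06  0.96  1.1 ] F [-1.9  0.1 -0.8] g 55.1
```

```bash
python3 -m handwheel '[{"xyz":[0,-0.6,-0.8],"angular":[-0.5,0.3,-0.2]},{"xyz":[0,-0.4,-1.4],"angular":[0,0,0]},{"xyz":[0,0,-1],"angular":[0,0,0]},{"xyz":[0,0,0],"angular":[0,0,0]}]'
python3 - <<'E'
from tgt import *
delta([.474,.2345,.004],Rt([0,0,-1],[0,1,0]))
E
```

```text
time: 11.8
position: [0.4744, 0.2392, 0.0153]
tool_rot: [-1.213, 1.205, 1.214]
ft_force: [-1.1, 0.6, 0.5]
grip_width: 0.633
dxyz cm [-0.04 -0.47 -1.13] ang [-0.08  0.02 -0.33] q [-0.68  0.27  0.19  1.97 -0.07  0.91  1.11] F [-1.1  0.6  0.5] g 55.1
```

```bash
python3 -m handwheel '[{"xyz":[0,-0.5,-0.4],"angular":[-0.1,0,-0.3]},{"xyz":[0,0,-0.5],"angular":[0,0,0]},{"xyz":[0,0,-0.1],"angular":[0,0,0]},{"xyz":[0,0,0],"angular":[0,0,0]}]'
python3 - <<'E'
from tgt import *
delta([.474,.2345,.004],Rt([0,0,-1],[0,1,0])); snap('wrist','w9')
E
```

```text
time: 12.13
position: [0.476, 0.2357, 0.0067]
tool_rot: [-1.21, 1.205, 1.208]
ft_force: [-1.3, 0.3, 0.6]
grip_width: 0.634
dxyz cm [-0.2  -0.12 -0.27] ang [-0.09  0.19 -0.05] q [-0.68  0.28  0.19  1.98 -0.07  0.88  1.12] F [-1.3  0.3  0.6] g 55.1
```

View pics/w9.png

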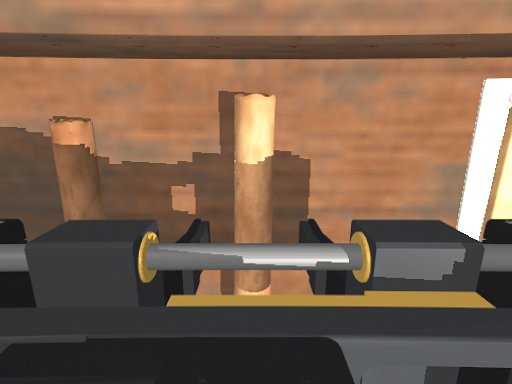

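Centred on the cigar. Close with a gentle grip.

```bash
python3 -m handwheel '[{"xyz":[-0.2,-0.1,-0.25],"angular":[0,0,0]},{"xyz":[0,0,0],"angular":[0,0,0]},{"xyz":[0,0,0],"angular":[0,0,0]},{"xyz":[0,0,0],"angular":[0,0,0]},{"xyz":[0,0,0],"angular":[0,0,0]}]' 1 15; python3 -m handwheel '[{"xyz":[0,0,0],"angular":[0,0,0]},{"xyz":[0,0,0],"angular":[0,0,0]}]'
python3 - <<'E'
from tgt import *
delta([.474,.2345,.004],Rt([0,0,-1],[0,1,0]))
E
```

```text
time: 12.6
position: [0.4748, 0.2354, 0.0055]
tool_rot: [-1.21, 1.202, 1.207]
ft_force: [-0.0, -0.6, 0.4]
grip_width: 0.341
time: 12.77
position: [0.4748, 0.2355, 0.0057]
tool_rot: [-1.21, 1.202, 1.207]
ft_force: [0.6, 0.8, 0.3]
grip_width: 0.245
dxyz cm [-0.08 -0.1  -0.17] ang [-0.2   0.33 -0.06] q [-0.68  0.28  0.19  1.98 -0.07  0.88  1.12] F [0.6 0.8 0.3] g 21.3
```

```bash
python3 -m handwheel '[{"xyz":[0,0,1],"angular":[0,0,0]},{"xyz":[0,0,3],"angular":[0,0,0]},{"xyz":[0,0,4],"angular":[0,0,0]},{"xyz":[0,0,4],"angular":[0,0,0]},{"xyz":[0,-1,4],"angular":[0,0,0]}]' 1 20
python3 - <<'E'
from tgt import *
E=case(); delta(C0+E@[-.0365,.006,.13],Rt(-E[:,2],E[:,0])); snap('wrist','w10'); snap('scene','s10')
delta(C0+E@[-.0365,.006,.13],Rt([0,0,-1],[E[0,0],E[1,0],0]))
E
```

```text
time: 13.18
position: [0.4659, 0.2225, 0.1627]
tool_rot: [-1.211, 1.222, 1.217]
ft_force: [1.7, 1.0, 0.3]
grip_width: 0.245
dxyz cm [  0.2  -42.42   3.69] ang [-21.25 -25.74 -78.89] q [-0.69  0.09  0.21  1.85 -0.02  1.22  1.09] F [1.7 1.  0.3] g 21.3
dxyz cm [ -0.36 -42.33   3.09] ang [ 8.000e-02 -8.000e-02 -8.085e+01] q [-0.69  0.08  0.21  1.85 -0.02  1.22  1.09] F [ 0.5 -1.  -0.4] g 21.0
```

View pics/w10.png

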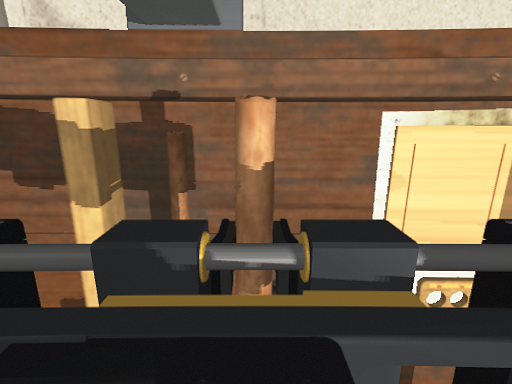

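```bash
python3 -m handwheel '[{"xyz":[0,-2,1],"angular":[0,0,-6.5]},{"xyz":[0,-3,1],"angular":[0,0,-6.5]},{"xyz":[0,-3,1],"angular":[0,0,-6.5]},{"xyz":[0,-3,1],"angular":[0,0,-6.5]},{"xyz":[0,-3,1],"angular":[0,0,-6.5]}]'; python3 -m handwheel '[{"xyz":[0,-3,1],"angular":[0,0,-6.5]},{"xyz":[0,-3,0.5],"angular":[0,0,-6.5]},{"xyz":[0,-3,0],"angular":[0,0,-6.5]},{"xyz":[0,-3,0],"angular":[0,0,-6.5]},{"xyz":[0,-2,0],"angular":[0,0,-6.5]}]'
python3 - <<'E'
from tgt import *
E=case(); P=C0+E@[-.0365,.006,.13];delta(P,Rt(-E[:,2],E[:,0]))
delta(P,Rt([0,0,-1],[E[0,0],E[1,0],0]))
E
```

```text
time: 13.7
position: [0.4688, 0.0845, 0.222]
tool_rot: [-0.773, 1.426, 0.774]
ft_force: [0.7, -0.1, 0.2]
grip_width: 0.246
time: 14.12
position: [0.4676, -0.0649, 0.2411]
tool_rot: [-0.308, 1.54, 0.308]
ft_force: [0.0, 0.1, -0.9]
grip_width: 0.247
dxyz cm [  0.02 -13.68  -4.15] ang [-28.95  -7.69 -13.24] q [-0.41 -0.1   0.47  1.87  0.04  1.36  0.44] F [ 0.   0.1 -0.9] g 21.5
dxyz cm [  0.02 -13.68  -4.15] ang [ -0.03   0.51 -13.42] q [-0.41 -0.1   0.47  1.87  0.04  1.36  0.44] F [ 0.   0.1 -0.9] g 21.5
```

```bash
python3 -m handwheel '[{"xyz":[0,-1.5,0],"angular":[-4.5,-1.2,-2.2]},{"xyz":[0,-2,0],"angular":[-4.8,-1.3,-2.2]},{"xyz":[0,-2,0],"angular":[-4.8,-1.3,-2.2]},{"xyz":[0,-2,0],"angular":[-4.8,-1.3,-2.2]},{"xyz":[0,-2,0],"angular":[-4.8,-1.3,-2.2]}]'; python3 -m handwheel '[{"xyz":[0,-1,0],"angular":[-4.8,-1.3,-2]},{"xyz":[0,-1,0],"angular":[0,0,0]},{"xyz":[0,0,0],"angular":[0,0,0]}]'
python3 - <<'E'
from tgt import *
E=case(); P=C0+E@[-.0365,.006,.13];delta(P,Rt(-E[:,2],E[:,0]))
import pickle
im=snap('wrist','w11'); pickle.dump(im,open('w11.pkl','wb'))
st=get_state();print((E.T@(st['position']-C0)*1000).round(1))
E
```

```text
time: 14.53
position: [0.4668, -0.1734, 0.2441]
tool_rot: [-0.473, 1.49, -0.218]
ft_force: [0.0, 0.7, -0.4]
grip_width: 0.247
time: 14.78
position: [0.465, -0.1952, 0.2429]
tool_rot: [-0.514, 1.473, -0.318]
ft_force: [0.5, -1.0, -0.5]
grip_width: 0.243
dxyz cm [ 0.29 -0.64 -4.33] ang [0.59 1.2  1.41] q [-0.38 -0.14  0.32  2.01  0.61  1.27 -0.13] F [ 0.5 -1.  -0.5] g 21.1
[-37.8  -8.3 171.3]
```

View pics/w11.png

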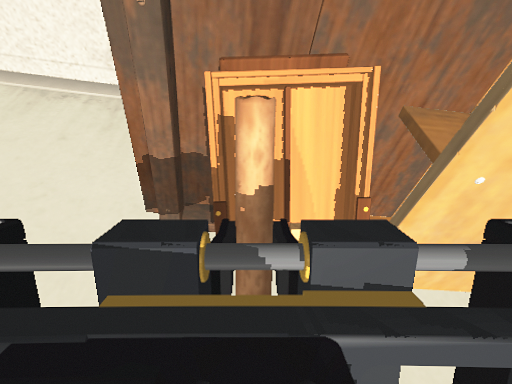

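Run:
```python
from tgt import *
import pickle; im=pickle.load(open('w11.pkl','rb')); E=case()
print(proj(im,C0+np.array([[-.082,.103,.045],[.082,.103,.045],[0,.091,.017],[-.07,.091,.005],[0.07,.091,.005],[-.07,.091,.039],[-.003,.0,.017],[.003,.0,.017]])@E.T).round(1))
c=cv2.resize(im['pixels'][50:240,190:400],None,fx=3.5,fy=3.5,interpolation=cv2.INTER_CUBIC)[:600];cv2.imwrite('pics/w11c.png',c)
```

```text
[[203.4  70.1]
 [379.3  64. ]
 [287.4  84.3]
 [221.6  87.5]
 [350.9  83.2]
 [217.8  84.2]
 [284.5 170.4]
 [289.8 170.2]]
```

View pics/w11c.png

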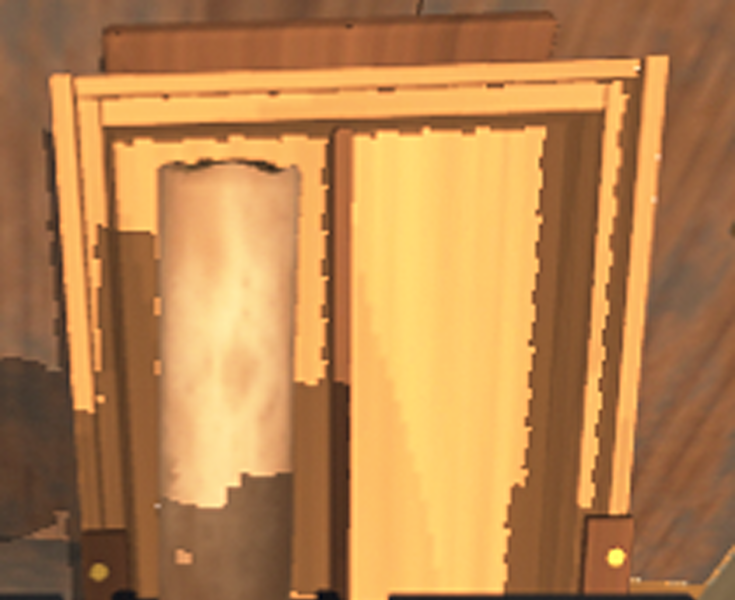

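```bash
python3 - <<'E'
from tgt import *
E=case(); delta(C0+E@[-.0365,.004,.06],Rt(-E[:,2],E[:,0]))
E
python3 -m handwheel '[{"xyz":[0.1,-0.5,-2],"angular":[0.2,0.6,0.7]},{"xyz":[0.2,-0.8,-2],"angular":[0.2,0.6,0.7]},{"xyz":[0.2,-1,-2.5],"angular":[0.2,0,0]},{"xyz":[0.2,-1,-2.5],"angular":[0,0,0]},{"xyz":[0,0,0],"angular":[0,0,0]}]'
cat > pl.py <<'E'
from tgt import *
import sys
E=case(); x,y,z=[float(a)/1000 for a in sys.argv[1:4]]
st=get_state();print('case mm',(E.T@(st['position']-C0)*1000).round(1)); delta(C0+E@[x,y,z],Rt(-E[:,2],E[:,0]))
E
python3 pl.py -36.5 4 60
```

```text
dxyz cm [  0.84  -4.42 -10.26] ang [0.49 1.21 1.37] q [-0.39 -0.14  0.32  2.01  0.61  1.27 -0.13] F [ 0.1  0.9 -0.8] g 21.3
time: 15.25
position: [0.4754, -0.2275, 0.1537]
tool_rot: [-0.515, 1.479, -0.275]
ft_force: [-1.3, 0.3, -1.8]
grip_width: 0.245
case mm [-33.2   5.9  76.9]
dxyz cm [-0.17 -1.05 -1.37] ang [-0.88  0.5  -0.08] q [-0.34 -0.03  0.39  2.09  0.6   1.04 -0.09] F [-1.3  0.3 -1.8] g 21.3
```

```bash
python3 -m handwheel '[{"xyz":[-0.1,-0.5,-0.7],"angular":[-0.8,0.5,0]},{"xyz":[0,-0.5,-0.6],"angular":[0,0,0]},{"xyz":[0,0,0],"angular":[0,0,0]}]'
python3 pl.py -36.5 4 30
python3 - <<'E'
from h import *
snap('wrist','w12')
E
```

```text
time: 15.5
position: [0.4755, -0.2386, 0.1421]
tool_rot: [-0.526, 1.486, -0.285]
ft_force: [-0.9, -0.2, 0.4]
grip_width: 0.245
case mm [-34.8   2.1  61.4]
dxyz cm [ 0.06 -1.41 -2.81] ang [-0.12  0.08 -0.  ] q [-0.33 -0.01  0.4   2.1   0.61  1.01 -0.09] F [-0.9 -0.2  0.4] g 21.4
```

View pics/w12.png

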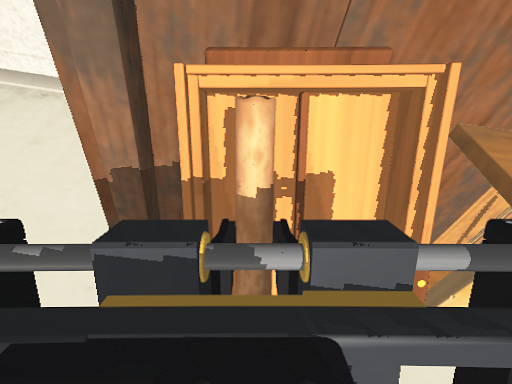

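```bash
python3 -m handwheel '[{"xyz":[0,-0.5,-0.9],"angular":[0,0,0]},{"xyz":[0,-0.5,-1],"angular":[0,0,0]},{"xyz":[0,-0.4,-0.8],"angular":[0,0,0]},{"xyz":[0,0,0],"angular":[0,0,0]}]'
python3 pl.py -36.5 4 11
```

```text
time: 15.88
position: [0.4793, -0.2517, 0.117]
tool_rot: [-0.526, 1.477, -0.282]
ft_force: [-0.4, 0.1, -0.4]
grip_width: 0.246
case mm [-33.1   3.   32.9]
dxyz cm [-0.18 -1.05 -1.95] ang [-0.21  0.54 -0.23] q [-0.31  0.04  0.42  2.12  0.62  0.93 -0.09] F [-0.4  0.1 -0.4] g 21.4
```

```bash
python3 -m handwheel '[{"xyz":[-0.2,-0.3,-0.6],"angular":[-0.2,0.5,-0.2]},{"xyz":[-0.1,-0.4,-0.6],"angular":[0,0,0]},{"xyz":[0,0,0],"angular":[0,0,0]}]'
python3 pl.py -36.5 4 11
```

```text
time: 16.13
position: [0.4767, -0.259, 0.1044]
tool_rot: [-0.529, 1.486, -0.286]
ft_force: [-0.8, 0.2, -0.6]
grip_width: 0.246
case mm [-36.9   3.3  18.6]
dxyz cm [ 0.09 -0.31 -0.69] ang [ 0.    0.05 -0.05] q [-0.3   0.06  0.43  2.12  0.62  0.91 -0.1 ] F [-0.8  0.2 -0.6] g 21.4
```

```bash
python3 -m handwheel '[{"xyz":[0,-0.15,-0.3],"angular":[0,0,0]},{"xyz":[0,-0.1,-0.25],"angular":[0,0,0]},{"xyz":[0,0,0],"angular":[0,0,0]}]'
python3 pl.py -36.5 4 11;  python3 -m handwheel '[{"xyz":[0,-0.1,-0.15],"angular":[0,0,0]},{"xyz":[0,0,0],"angular":[0,0,0]}]'; python3 pl.py -36.5 4 11
```

```text
time: 16.38
position: [0.4768, -0.2618, 0.0984]
tool_rot: [-0.529, 1.486, -0.286]
ft_force: [-0.7, -0.0, -0.8]
grip_width: 0.241
case mm [-37.2   4.   12. ]
dxyz cm [ 0.07 -0.04 -0.09] ang [ 0.01  0.05 -0.06] q [-0.3   0.07  0.43  2.13  0.62  0.89 -0.1 ] F [-0.7 -0.  -0.8] g 20.9
time: 16.55
position: [0.4773, -0.2625, 0.0972]
tool_rot: [-0.529, 1.485, -0.285]
ft_force: [0.1, 0.6, 0.5]
grip_width: 0.244
case mm [-36.8   3.8  10.5]
dxyz cm [0.02 0.04 0.03] ang [ 0.    0.09 -0.09] q [-0.3   0.07  0.43  2.13  0.62  0.88 -0.1 ] F [0.1 0.6 0.5] g 21.2
```

```bash
python3 -m handwheel '[{"xyz":[0,-0.1,-0.2],"angular":[0,0,0]},{"xyz":[0,0,0],"angular":[0,0,0]}]'; python3 pl.py -36.5 4 11; python3 -m handwheel '[{"xyz":[0,-0.1,-0.2],"angular":[0,0,0]},{"xyz":[0,0,0],"angular":[0,0,0]}]'; python3 pl.py -36.5 4 11
```

```text
time: 16.72
position: [0.478, -0.2625, 0.0974]
tool_rot: [-0.529, 1.485, -0.286]
ft_force: [0.4, -0.9, -0.2]
grip_width: 0.244
case mm [-36.1   3.7  10.6]
dxyz cm [-0.05  0.04  0.02] ang [ 0.02  0.11 -0.07] q [-0.3   0.08  0.43  2.13  0.62  0.88 -0.1 ] F [ 0.4 -0.9 -0.2] g 21.2
time: 16.88
position: [0.4792, -0.2626, 0.0972]
tool_rot: [-0.529, 1.483, -0.286]
ft_force: [0.3, -0.2, -0.6]
grip_width: 0.243
case mm [-34.9   3.6  10.3]
dxyz cm [-0.17  0.05  0.04] ang [ 0.02  0.21 -0.11] q [-0.3   0.08  0.43  2.13  0.62  0.88 -0.1 ] F [ 0.3 -0.2 -0.6] g 21.1
```

```bash
python3 -m handwheel '[{"xyz":[0,0,0],"angular":[0,0,0]},{"xyz":[0,0,0],"angular":[0,0,0]},{"xyz":[0,0,0],"angular":[0,0,0]}]' 2.9; python3 pl.py -36.5 4 40
python3 - <<'E'
from h import *
snap('wrist','w13')
E
```

```text
time: 17.13
position: [0.4798, -0.2627, 0.0972]
tool_rot: [-0.529, 1.481, -0.285]
ft_force: [0.3, -0.5, -0.1]
grip_width: 0.322
case mm [-34.3   3.4  10.2]
dxyz cm [-0.46  1.49  2.55] ang [ 0.02  0.29 -0.16] q [-0.3   0.08  0.43  2.13  0.62  0.88 -0.1 ] F [ 0.3 -0.5 -0.1] g 28.0
```

View pics/w13.png

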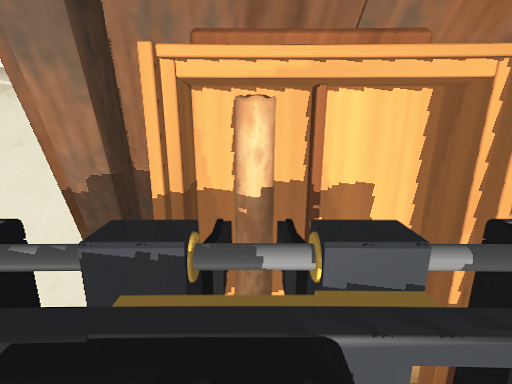

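```bash
python3 -m handwheel '[{"xyz":[-0.2,0.5,0.8],"angular":[0,0.2,-0.1]},{"xyz":[-0.2,1,1.7],"angular":[0,0,0]},{"xyz":[-0.2,1.2,2.2],"angular":[0,0,0]},{"xyz":[-0.2,1.5,3],"angular":[0,0,0]},{"xyz":[-0.2,1.5,3],"angular":[0,0,0]}]'; python3 pl.py -36.5 4 120
python3 - <<'E'
from h import *
import pickle
im=snap('wrist','w14');pickle.dump(im,open('w14.pkl','wb'))
E
```

```text
time: 17.6
position: [0.4611, -0.2082, 0.1998]
tool_rot: [-0.527, 1.505, -0.291]
ft_force: [1.0, 0.6, -0.3]
grip_width: 0.331
case mm [-44.2   1.2 127.5]
dxyz cm [ 0.78 -0.01 -0.79] ang [ 0.14 -0.91  0.46] q [-0.37 -0.1   0.35  2.05  0.6   1.19 -0.1 ] F [ 1.   0.6 -0.3] g 28.8
```

View pics/w14.png

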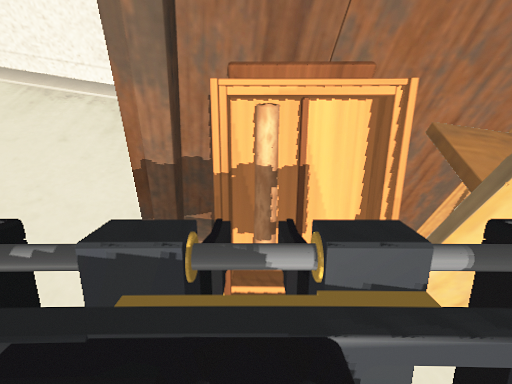

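```bash
python3 -m handwheel '[{"xyz":[0,1.5,2],"angular":[4.8,1.2,2]},{"xyz":[0,2,1],"angular":[4.8,1.2,2]},{"xyz":[0,2,0.5],"angular":[4.8,1.2,2]},{"xyz":[0,2,0],"angular":[4.8,1.2,2]},{"xyz":[0,2,0],"angular":[4.8,1.2,2]}]' 4.5; python3 -m handwheel '[{"xyz":[0,2.5,0],"angular":[4.8,1.2,6]},{"xyz":[0,2.5,0],"angular":[0,0,6.8]},{"xyz":[0,2.5,0],"angular":[0,0,6.8]},{"xyz":[0,2.5,-0.5],"angular":[0,0,6.8]},{"xyz":[0,2.5,-0.5],"angular":[0,0,6.8]}]'; python3 -m handwheel '[{"xyz":[0,2.5,-0.5],"angular":[0,0,6.8]},{"xyz":[0,2.5,-0.5],"angular":[0,0,6.8]},{"xyz":[0,2.5,-0.5],"angular":[0,0,6.8]},{"xyz":[0,2,-0.5],"angular":[0,0,6.8]},{"xyz":[0,2,-0.5],"angular":[0,0,5]}]'
python3 - <<'E'
from tgt import *
delta([.478,.1365,.13],Rt([0,0,-1],[0,1,0]))
E
```

```text
time: 18.07
position: [0.4664, -0.1043, 0.2447]
tool_rot: [-0.334, 1.534, 0.215]
ft_force: [0.0, 0.2, -1.0]
grip_width: 0.504
time: 18.48
position: [0.469, 0.0163, 0.2364]
tool_rot: [-0.71, 1.426, 0.727]
ft_force: [0.3, -1.1, -0.0]
grip_width: 0.513
time: 18.9
position: [0.4691, 0.1357, 0.2085]
tool_rot: [-1.152, 1.216, 1.177]
ft_force: [-0.7, -1.2, 0.6]
grip_width: 0.515
dxyz cm [ 0.89  0.08 -7.85] ang [-1.34  0.14  3.25] q [-0.64 -0.03  0.32  1.88 -0.01  1.28  1.19] F [-0.7 -1.2  0.6] g 44.8
```

```bash
python3 -m handwheel '[{"xyz":[0.4,0,-2],"angular":[-0.7,0,1.6]},{"xyz":[0.3,0,-2.5],"angular":[-0.6,0,1.6]},{"xyz":[0.1,0,-2],"angular":[0,0,0]},{"xyz":[0,0,0],"angular":[0,0,0]},{"xyz":[0,0,0],"angular":[0,0,0]}]'
python3 - <<'E'
from tgt import *
im=snap('wrist','w15'); import pickle;pickle.dump(im,open('w15.pkl','wb'))
delta([.478,.1365,.004],Rt([0,0,-1],[0,1,0]))
E
```

```text
time: 19.32
position: [0.4768, 0.1414, 0.1389]
tool_rot: [-1.222, 1.201, 1.219]
ft_force: [0.5, -1.1, -0.3]
grip_width: 0.516
dxyz cm [  0.14  -0.47 -13.49] ang [ 0.05  0.11 -0.88] q [-0.64  0.05  0.31  1.94 -0.02  1.15  1.26] F [0.4 0.3 0.1] g 45.1
```

View pics/w15.png

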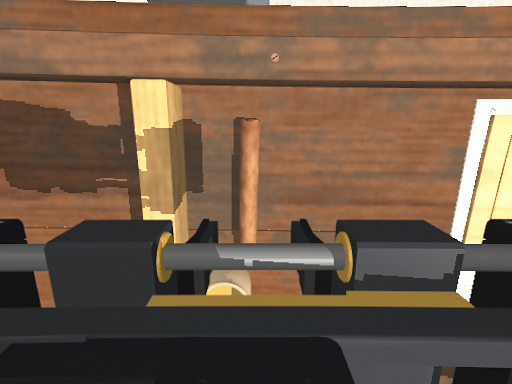

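Run:
```python
from tgt import *
import pickle; im=pickle.load(open('w15.pkl','rb'))
for p in [(248,118,.013),(236.5,190,.01),(257.5,190,.01),(247.5,235,.018),(248.5,130,.018)]: print(p,onz(im,*p).round(4))
g=im['pixels'][190,225:270]; print(g[:,2])
```

```text
(248, 118, 0.013) [0.4062 0.1331 0.013 ]
(236.5, 190, 0.01) [0.4803 0.1216 0.01  ]
(257.5, 190, 0.01) [0.48   0.1439 0.01  ]
(247.5, 235, 0.018) [0.5283 0.134  0.018 ]
(248.5, 130, 0.018) [0.4175 0.1338 0.018 ]
[126 126 127 129 129 133 111  75  78  80  81  83  83  80  93 108 129 150
 164 181 197 210 216 219 223 226 233 235 222 199 192 193 162 127 128 130
 131 132 133 133 132 133 135 136 137]
```

```bash
python3 -m handwheel '[{"xyz":[0.1,-0.4,-2],"angular":[0,0,-0.5]},{"xyz":[0.1,-0.2,-3],"angular":[0,0,-0.4]},{"xyz":[0,-0.1,-3],"angular":[0,0,0]},{"xyz":[0,0,-2],"angular":[0,0,0]},{"xyz":[0,0,0],"angular":[0,0,0]}]'
python3 - <<'E'
from tgt import *
delta([.480,.1345,.004],Rt([0,0,-1],[0,1,0]))
E
```

```text
time: 19.78
position: [0.4856, 0.1346, 0.0448]
tool_rot: [-1.21, 1.194, 1.196]
ft_force: [-0.8, -0.1, -0.1]
grip_width: 0.518
dxyz cm [-0.56 -0.01 -4.08] ang [-0.36  1.03  0.26] q [-0.62  0.17  0.32  2.03 -0.07  0.93  1.3 ] F [-0.8 -0.1 -0.1] g 45.0
```

```bash
python3 -m handwheel '[{"xyz":[-0.4,0,-1],"angular":[-0.3,0.8,0.2]},{"xyz":[-0.3,0,-1.5],"angular":[0,0.2,0]},{"xyz":[0,0,-0.9],"angular":[0,0,0]},{"xyz":[0,0,0],"angular":[0,0,0]}]'
python3 - <<'E'
from tgt import *
delta([.480,.1345,.004],Rt([0,0,-1],[0,1,0]))
E
```

```text
time: 20.12
position: [0.4827, 0.1356, 0.0149]
tool_rot: [-1.208, 1.202, 1.205]
ft_force: [-0.9, -0.0, -0.3]
grip_width: 0.518
dxyz cm [-0.27 -0.11 -1.09] ang [-0.23  0.38  0.11] q [-0.62  0.22  0.32  2.05 -0.09  0.88  1.32] F [-0.9 -0.  -0.3] g 45.1
```

```bash
python3 -m handwheel '[{"xyz":[-0.2,-0.1,-0.5],"angular":[-0.2,0.4,0.1]},{"xyz":[-0.1,0,-0.5],"angular":[0,0,0]},{"xyz":[0,0,0],"angular":[0,0,0]},{"xyz":[0,0,0],"angular":[0,0,0]}]'
python3 - <<'E'
from tgt import *
delta([.480,.1345,.004],Rt([0,0,-1],[0,1,0])); snap('wrist','w16')
E
```

```text
time: 20.45
position: [0.4822, 0.1356, 0.0074]
tool_rot: [-1.209, 1.205, 1.208]
ft_force: [0.6, 0.9, 0.3]
grip_width: 0.517
dxyz cm [-0.22 -0.11 -0.34] ang [-0.14  0.21 -0.01] q [-0.61  0.23  0.31  2.05 -0.09  0.87  1.32] F [0.6 0.9 0.3] g 45.0
```

View pics/w16.png

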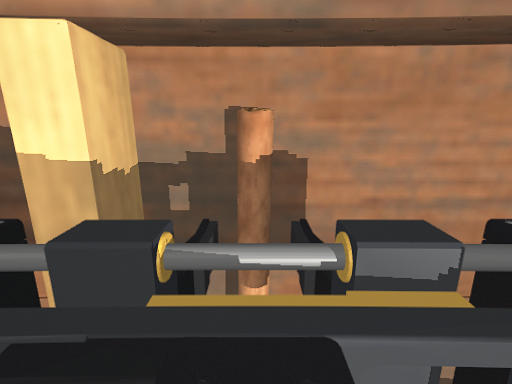

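```bash
python3 -m handwheel '[{"xyz":[-0.2,-0.1,-0.4],"angular":[-0.1,0.2,0]},{"xyz":[0,0,-0.1],"angular":[0,0,0]},{"xyz":[0,0,0],"angular":[0,0,0]},{"xyz":[0,0,0],"angular":[0,0,0]},{"xyz":[0,0,0],"angular":[0,0,0]}]' 0.8 15; python3 -m handwheel '[{"xyz":[0,0,0],"angular":[0,0,0]},{"xyz":[0,0,0],"angular":[0,0,0]},{"xyz":[0,0,0],"angular":[0,0,0]}]'
python3 - <<'E'
from tgt import *
delta([.480,.1345,.004],Rt([0,0,-1],[0,1,0]))
E
```

```text
time: 20.92
position: [0.4806, 0.1348, 0.0028]
tool_rot: [-1.209, 1.207, 1.209]
ft_force: [-0.7, 0.4, -0.1]
grip_width: 0.224
time: 21.17
position: [0.4806, 0.1348, 0.0028]
tool_rot: [-1.209, 1.207, 1.209]
ft_force: [0.4, 0.1, -1.1]
grip_width: 0.217
dxyz cm [-0.06 -0.03  0.12] ang [-0.07  0.07 -0.01] q [-0.61  0.24  0.31  2.06 -0.1   0.86  1.33] F [ 0.4  0.1 -1.1] g 18.9
```

```bash
python3 -m handwheel '[{"xyz":[0,0,1],"angular":[0,0,0]},{"xyz":[0,0,3],"angular":[0,0,0]},{"xyz":[0,0,4],"angular":[0,0,0]},{"xyz":[0,0,4],"angular":[0,0,0]},{"xyz":[0,-1,4],"angular":[0,0,0]}]' 0.8 20
python3 - <<'E'
from tgt import *
snap('wrist','w17')
import pickle; im=pickle.load(open('w14.pkl','rb'))
c=cv2.resize(im['pixels'][60:250,200:430],None,fx=3.2,fy=3.2,interpolation=cv2.INTER_CUBIC)[:600];cv2.imwrite('pics/w14c.png',c)
E=case();print(proj(im,C0+np.array([[-.082,.103,.045],[.082,.103,.045],[0,.091,.017],[-.07,.091,.039],[0.07,.091,.039],[-.0365,.085,.027],[-.0365,.091,.005],[.0365,.091,.005]])@E.T).round(1))
E
```

```text
time: 21.58
position: [0.4715, 0.123, 0.1606]
tool_rot: [-1.208, 1.227, 1.22]
ft_force: [0.5, -0.1, -0.9]
grip_width: 0.219
[[209.6  76.6]
 [416.1  75.7]
 [305.3  95.4]
 [225.7  93.2]
 [394.9  92.7]
 [265.3 101.7]
 [264.9  96.4]
 [342.1  96.3]]
```

View pics/w14c.png

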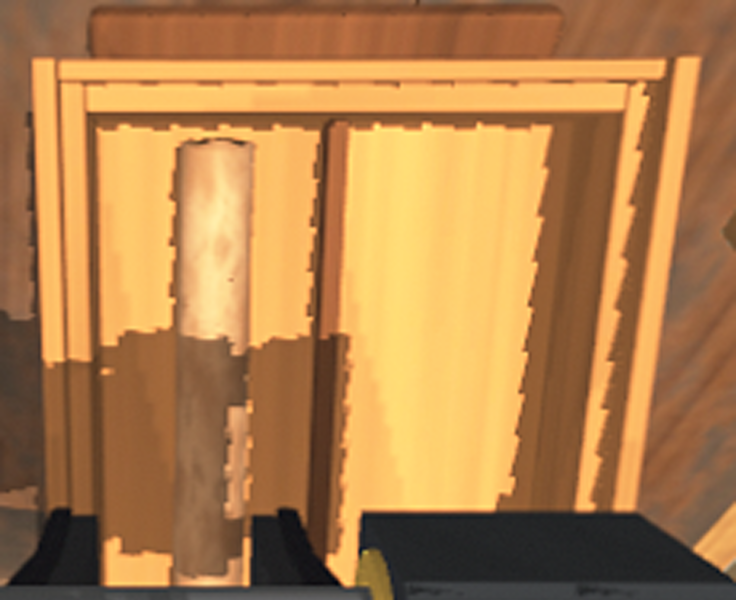

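View pics/w17.png

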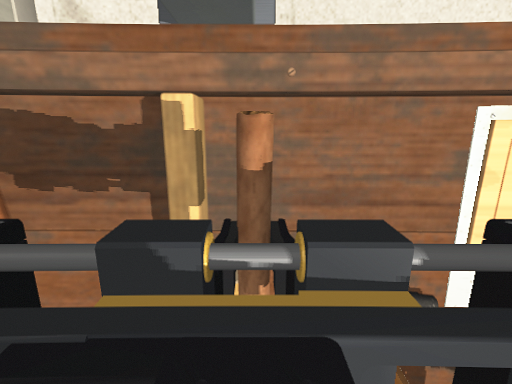

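```bash
python3 -m handwheel '[{"xyz":[0.5,-1.5,2],"angular":[0,0,-6.5]},{"xyz":[0.5,-1.5,2],"angular":[0,0,-6.5]},{"xyz":[0.5,-2,1],"angular":[0,0,-6.5]},{"xyz":[0.5,-2,1],"angular":[0,0,-6.5]},{"xyz":[0.5,-2,1],"angular":[0,0,-6.5]}]'; python3 -m handwheel '[{"xyz":[0.5,-2,1],"angular":[0,0,-6.5]},{"xyz":[0.5,-2.5,0],"angular":[0,0,-6.5]},{"xyz":[0.5,-2.5,0],"angular":[0,0,-6.5]},{"xyz":[0.5,-2.5,0],"angular":[0,0,-6.5]},{"xyz":[0.5,-2.5,0],"angular":[0,0,-6.5]}]'
python3 pl.py 36.5 10.5 150
```

```text
time: 22.05
position: [0.5026, 0.0318, 0.25]
tool_rot: [-0.767, 1.424, 0.769]
ft_force: [0.6, 0.2, -0.4]
grip_width: 0.217
time: 22.47
position: [0.5295, -0.0936, 0.2676]
tool_rot: [-0.308, 1.531, 0.303]
ft_force: [0.3, 0.3, -0.3]
grip_width: 0.216
case mm [ 41.5  56.  237.4]
dxyz cm [ 0.82 -8.28 -5.3 ] ang [-28.85  -7.14 -13.23] q [-0.41  0.04  0.56  1.69 -0.03  1.39  0.54] F [ 0.3  0.3 -0.3] g 18.8
```

```bash
python3 -m handwheel '[{"xyz":[0.1,-1,0],"angular":[-4.5,-1.2,-2.2]},{"xyz":[0.1,-1.2,0],"angular":[-4.8,-1.2,-2.2]},{"xyz":[0.1,-1.2,-0.5],"angular":[-4.8,-1.2,-2.2]},{"xyz":[0.1,-1.2,-0.5],"angular":[-4.8,-1.2,-2.2]},{"xyz":[0.1,-1.2,-0.5],"angular":[-4.8,-1.2,-2.2]}]'; python3 -m handwheel '[{"xyz":[0.1,-1,-1],"angular":[-4.8,-1.2,-2]},{"xyz":[0,-1,-1],"angular":[0,0,0]},{"xyz":[0,0,0],"angular":[0,0,0]}]'
python3 pl.py 36.5 10.5 60
```

```text
time: 22.88
position: [0.5356, -0.1696, 0.2597]
tool_rot: [-0.472, 1.481, -0.229]
ft_force: [-0.3, -0.1, -0.9]
grip_width: 0.214
time: 23.13
position: [0.536, -0.1885, 0.2386]
tool_rot: [-0.515, 1.461, -0.329]
ft_force: [-0.5, -1.1, -0.0]
grip_width: 0.216
case mm [ 32.9 -11.6 164.9]
dxyz cm [  0.89  -3.23 -10.19] ang [1.03 1.91 1.58] q [-0.51  0.02  0.46  1.88  0.57  1.22 -0.12] F [-0.5 -1.1 -0. ] g 18.8
```

```bash
python3 -m handwheel '[{"xyz":[0,0,-2],"angular":[0.4,0.9,0.8]},{"xyz":[0.2,-0.5,-2],"angular":[0.4,0.8,0.7]},{"xyz":[0.1,-0.8,-2],"angular":[0.2,0.2,0]},{"xyz":[0,-0.8,-2],"angular":[0,0,0]},{"xyz":[0,0,0],"angular":[0,0,0]}]'
python3 pl.py 36.5 10.5 50
python3 - <<'E'
from h import *
snap('wrist','w18')
E
```

```text
time: 23.55
position: [0.5411, -0.2082, 0.1608]
tool_rot: [-0.521, 1.481, -0.284]
ft_force: [0.2, 1.1, -0.5]
grip_width: 0.216
case mm [34.7  9.7 87.4]
dxyz cm [ 0.46 -1.75 -3.27] ang [-0.33  0.41  0.06] q [-0.46  0.11  0.5   1.95  0.53  1.05 -0.07] F [ 0.2  1.1 -0.5] g 18.8
```

View pics/w18.png

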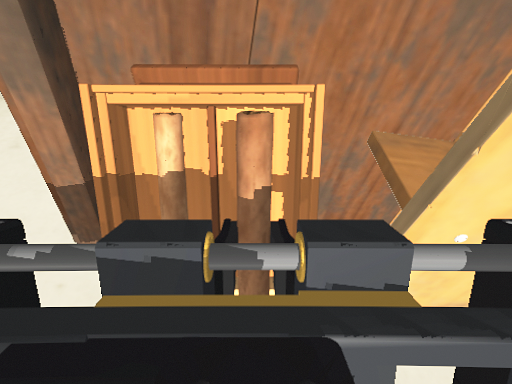

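```bash
python3 -m handwheel '[{"xyz":[0.1,-0.7,-1.2],"angular":[-0.3,0.4,0]},{"xyz":[0.1,-0.7,-1.3],"angular":[0,0,0]},{"xyz":[0,-0.8,-1.3],"angular":[0,0,0]},{"xyz":[0,-0.4,-0.7],"angular":[0,0,0]},{"xyz":[0,0,0],"angular":[0,0,0]}]'
python3 pl.py 36.5 10.5 15
```

```text
time: 24.02
position: [0.5506, -0.2331, 0.1225]
tool_rot: [-0.526, 1.472, -0.286]
ft_force: [-0.7, 0.3, -0.9]
grip_width: 0.216
case mm [40.2  6.3 41.2]
dxyz cm [-0.21 -1.   -2.47] ang [-0.09  0.82 -0.19] q [-0.42  0.18  0.51  1.96  0.52  0.94 -0.06] F [-0.7  0.3 -0.9] g 18.8
```

```bash
python3 -m handwheel '[{"xyz":[-0.4,0,-0.6],"angular":[-0.1,0.8,-0.2]},{"xyz":[0,-0.3,-0.6],"angular":[0,0,0]},{"xyz":[0,0,0],"angular":[0,0,0]}]'
python3 pl.py 36.5 10.5 8
```

```text
time: 24.27
position: [0.548, -0.2355, 0.1115]
tool_rot: [-0.528, 1.485, -0.286]
ft_force: [-0.6, -0.8, -0.2]
grip_width: 0.218
case mm [37.3 10.1 30.7]
dxyz cm [ 0.1  -1.1  -1.99] ang [-0.    0.12 -0.02] q [-0.42  0.2   0.52  1.97  0.52  0.93 -0.06] F [-0.6 -0.8 -0.2] g 19.0
```

```bash
python3 -m handwheel '[{"xyz":[0,-0.4,-0.7],"angular":[0,0.1,0]},{"xyz":[0,-0.4,-0.7],"angular":[0,0,0]},{"xyz":[0,0,0],"angular":[0,0,0]}]'
python3 pl.py 36.5 10.5 8; python3 -m handwheel '[{"xyz":[-0.1,-0.15,-0.3],"angular":[0,0.2,0]},{"xyz":[0,0,0],"angular":[0,0,0]}]'; python3 pl.py 36.5 10.5 8
```

```text
time: 24.52
position: [0.5492, -0.2432, 0.0972]
tool_rot: [-0.529, 1.484, -0.284]
ft_force: [-0.3, -0.9, -1.1]
grip_width: 0.213
case mm [37.3 10.6 14.4]
dxyz cm [-0.02 -0.33 -0.55] ang [-0.03  0.12 -0.13] q [-0.4   0.23  0.52  1.98  0.51  0.89 -0.05] F [-0.3 -0.9 -1.1] g 18.5
time: 24.68
position: [0.5478, -0.2452, 0.0935]
tool_rot: [-0.53, 1.489, -0.284]
ft_force: [-0.4, -0.2, -1.6]
grip_width: 0.216
case mm [35.5 10.9 10.3]
dxyz cm [ 0.12 -0.13 -0.18] ang [-0.02 -0.15 -0.11] q [-0.4   0.24  0.52  1.98  0.51  0.88 -0.05] F [-0.4 -0.2 -1.6] g 18.8
```

```bash
python3 -m handwheel '[{"xyz":[0,-0.1,-0.2],"angular":[0,0,0]},{"xyz":[0,0,0],"angular":[0,0,0]}]'; python3 pl.py 36.5 10.5 8; python3 -m handwheel '[{"xyz":[0,-0.1,-0.15],"angular":[0,0,0]},{"xyz":[0,0,0],"angular":[0,0,0]}]'; python3 pl.py 36.5 10.5 8
```

```text
time: 24.85
position: [0.5478, -0.2463, 0.0912]
tool_rot: [-0.53, 1.489, -0.284]
ft_force: [-1.7, 0.5, 0.5]
grip_width: 0.22
case mm [35.4 11.   7.8]
dxyz cm [ 0.12 -0.02  0.04] ang [-0.02 -0.15 -0.1 ] q [-0.4   0.24  0.52  1.98  0.51  0.88 -0.05] F [-1.7  0.5  0.5] g 19.1
time: 25.02
position: [0.5487, -0.2463, 0.0913]
tool_rot: [-0.53, 1.488, -0.284]
ft_force: [0.5, 0.1, -0.8]
grip_width: 0.216
case mm [36.3 10.9  7.8]
dxyz cm [ 0.02 -0.02  0.04] ang [-0.03 -0.09 -0.13] q [-0.4   0.24  0.52  1.98  0.51  0.88 -0.05] F [ 0.5  0.1 -0.8] g 18.8
```

Seated (stopped at the expected height). Release and retreat.

```bash
python3 -m handwheel '[{"xyz":[0,0,0],"angular":[0,0,0]},{"xyz":[0,0,0],"angular":[0,0,0]},{"xyz":[0,0,0],"angular":[0,0,0]}]' 2.8; python3 pl.py 36.5 10.5 8; python3 -m handwheel '[{"xyz":[-0.1,0.5,0.8],"angular":[0,0,0]},{"xyz":[-0.1,1,1.7],"angular":[0,0,0]},{"xyz":[-0.1,1.2,2.2],"angular":[0,0,0]},{"xyz":[-0.2,1.5,3],"angular":[0,0,0]},{"xyz":[-0.2,1.5,3],"angular":[0,0,0]}]'; python3 -m handwheel '[{"xyz":[0,3,2],"angular":[4,1,0]},{"xyz":[0,3,2],"angular":[4,1,0]},{"xyz":[0,4,1],"angular":[4,1,0]},{"xyz":[0,4,0],"angular":[4,1,0]},{"xyz":[0,4,0],"angular":[0,0,0]}]'
python3 - <<'E'
from h import *
snap('wrist','w20')
E
```

```text
time: 25.27
position: [0.5496, -0.246, 0.0919]
tool_rot: [-0.53, 1.486, -0.283]
ft_force: [-0.6, -0.1, 0.3]
grip_width: 0.304
case mm [37.2 10.7  8.4]
dxyz cm [-0.07 -0.05 -0.03] ang [-0.05  0.01 -0.19] q [-0.4   0.24  0.52  1.98  0.51  0.88 -0.05] F [-0.6 -0.1  0.3] g 26.5
time: 25.68
position: [0.5345, -0.1907, 0.1974]
tool_rot: [-0.529, 1.503, -0.289]
ft_force: [1.6, 0.6, 0.6]
grip_width: 0.32
time: 26.1
position: [0.5346, -0.0104, 0.2611]
tool_rot: [-0.3, 1.57, -0.052]
ft_force: [0.3, -0.4, -0.3]
grip_width: 0.32
```

View pics/w20.png

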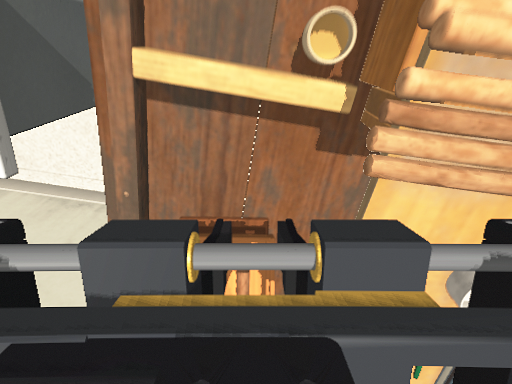

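Move further off to free the fixed cameras' view.

```bash
python3 -m handwheel '[{"xyz":[0,4,0],"angular":[3,0.5,0]},{"xyz":[0,4,0],"angular":[0,0,0]},{"xyz":[0,4,0],"angular":[0,0,0]},{"xyz":[0,4,0],"angular":[0,0,0]},{"xyz":[0,4,0],"angular":[0,0,0]}]';python3 -m handwheel '[{"xyz":[0,3,0],"angular":[0,0,0]},{"xyz":[0,0,0],"angular":[0,0,0]},{"xyz":[0,0,0],"angular":[0,0,0]}]'
python3 - <<'E'
from h import *
t=snap('top','t21')['pixels'];s=snap('scene','s21')['pixels']
a=cv2.resize(t[150:260,90:430],None,fx=2.3,fy=2.3,interpolation=cv2.INTER_CUBIC); cv2.imwrite('pics/t21c.png',a)
a=cv2.resize(s[25:290,200:330],None,fx=2.25,fy=2.25,interpolation=cv2.INTER_CUBIC); b=cv2.resize(s[25:110,240:310],None,fx=6,fy=6,interpolation=cv2.INTER_CUBIC)
c=np.zeros((600,800,3),np.uint8); c[:a.shape[0],:a.shape[1]]=a[:600]; c[:b.shape[0],300:300+b.shape[1]]=b; cv2.imwrite('pics/s21c.png',c)
E
```

```text
time: 26.57
position: [0.5334, 0.1943, 0.2641]
tool_rot: [-0.26, 1.572, -0.001]
ft_force: [0.9, -0.2, 1.5]
grip_width: 0.325
time: 26.82
position: [0.5294, 0.2386, 0.2635]
tool_rot: [-0.271, 1.572, 0.016]
ft_force: [0.4, -1.3, 0.0]
grip_width: 0.322
```

View pics/t21c.png

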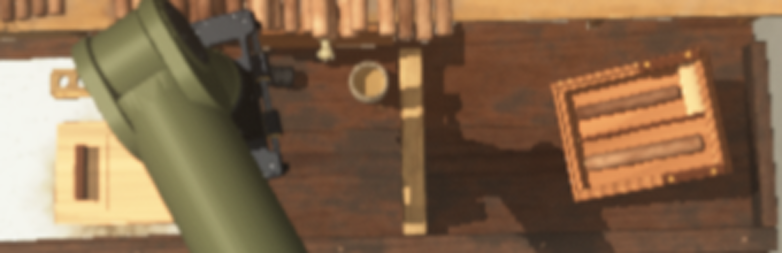

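View pics/s21c.png

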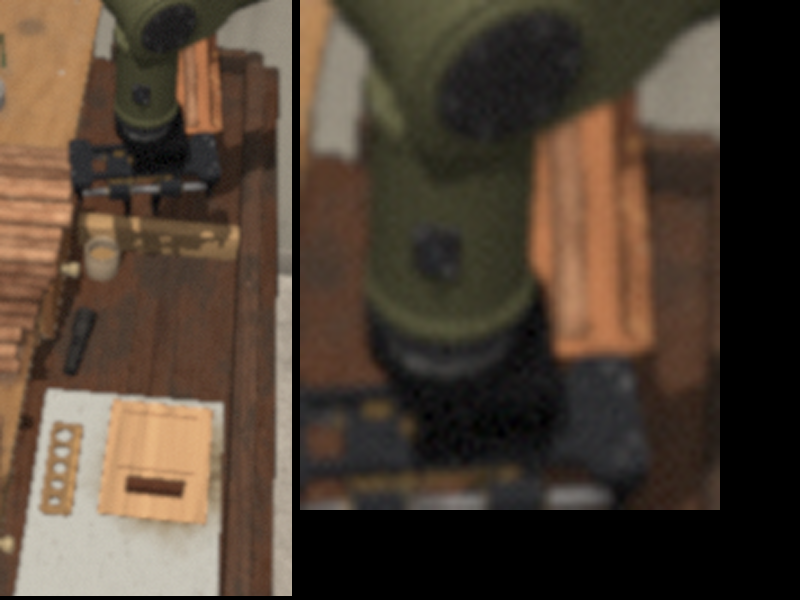

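Run:
```python
from tgt import *
im=snap('top','t22'); E=case()
b=(325,165,415,245); s=8
c=cv2.resize(im['pixels'][b[1]:b[3],b[0]:b[2]],None,fx=s,fy=s,interpolation=cv2.INTER_CUBIC)[:600]
P=[[.0365,-.067,.027],[.0365,-.0625,.02],[.0365,.0845,.02],[.0365,.089,.005],[-.0365,.085,.022],[-.0365,-.077,.022]]
q=proj(im,C0+np.array(P)@E.T); print(((q-[325,165])*s).round(0).tolist())
cv2.imwrite('pics/t22c.png',c)
```

```text
[[487.0, 187.0], [480.0, 190.0], [119.0, 272.0], [120.0, 275.0], [153.0, 451.0], [557.0, 369.0]]
```

View pics/t22c.png

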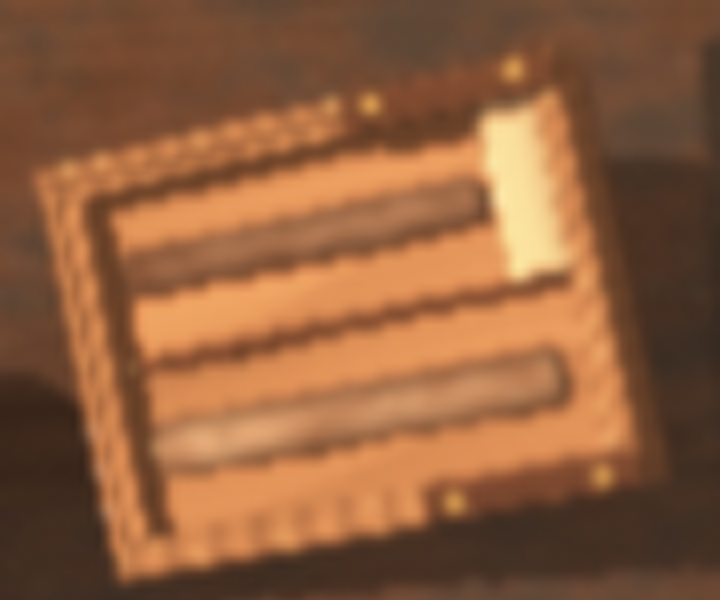

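```bash
python3 -m handwheel '[{"xyz":[0,4,0],"angular":[0,0,0]},{"xyz":[0,4,0],"angular":[0,0,0]},{"xyz":[0,4,0],"angular":[0,0,0]},{"xyz":[-1,4,0],"angular":[0,0,0]},{"xyz":[-1,4,0],"angular":[0,0,0]}]';python3 -m handwheel '[{"xyz":[-1,4,0],"angular":[0,0,0]},{"xyz":[-1,4,0],"angular":[0,0,0]},{"xyz":[-1,3,0],"angular":[0,0,0]},{"xyz":[0,0,0],"angular":[0,0,0]},{"xyz":[0,0,0],"angular":[0,0,0]}]'
python3 - <<'E'
from tgt import *
im=snap('scene','s23'); s=8; E=case()
c=cv2.resize(im['pixels'][30:105,245:310],None,fx=s,fy=s,interpolation=cv2.INTER_CUBIC); cv2.imwrite('pics/s23c.png',c)
P=[[.0365,-.067,.027],[.0365,-.064,.025],[.0365,.083,.025],[.0365,-.064,.035],[-.0365,.085,.027],[-.0365,-.077,.027]]
print(((proj(im,C0+np.array(P)@E.T)-[245,30])*s).round(0).tolist())
E
```

```text
time: 27.38
position: [0.5196, 0.4166, 0.2688]
tool_rot: [-0.243, 1.568, -0.026]
ft_force: [1.0, 0.9, 0.4]
grip_width: 0.32
time: 27.8
position: [0.4887, 0.5316, 0.2681]
tool_rot: [-0.241, 1.568, -0.028]
ft_force: [0.9, -1.3, 0.2]
grip_width: 0.325
[[165.0, 117.0], [165.0, 125.0], [177.0, 402.0], [166.0, 116.0], [325.0, 402.0], [308.0, 97.0]]
```

View pics/s23c.png

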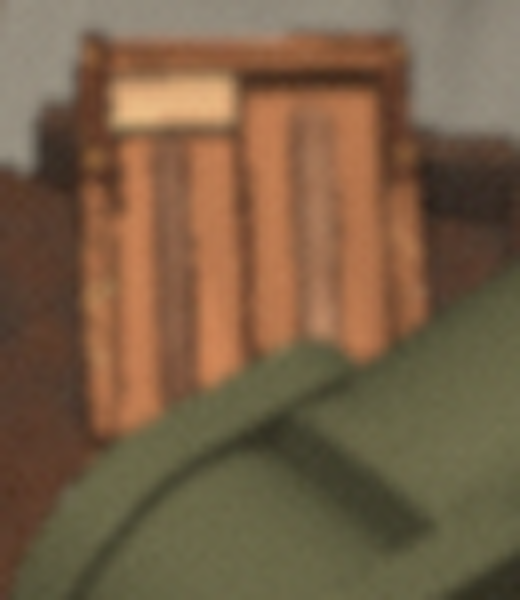

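View pics/s23.png

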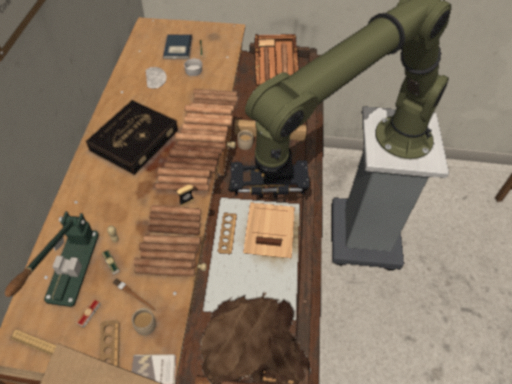

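```bash
python3 -c "
from bench import *
print(close_job())"
```

```text
the job is handed in; nothing more can be done
None
```

The job is done and handed in at about 28 s of the 72 s allowed.

- **Lid:** I gripped the pull rail, tipped the low end about 9 mm and slid the lid clear of the keeper strips. It now lies on the white plate, pull rail up, beside the ring gauge and clear of the stand.
- **Cigars:** The long cigar is in the long lane and the short one in the lane with the filler block. The arm was clear of everything when I handed in.

**Last checks:**
- The top and scene pictures show both cigars lying flat in their own lanes, with the full front edge of the filler block visible.
- The torch, gum pot and gauge look to be where they were; I judged this by eye and did not measure them.
- The measured wrist force was only a few newtons in every reading I took.

**Checks that disagreed:**
- My estimated case position was about 2 mm off along the slope compared with the wrist picture, so I shifted both placing points for it.
- The short cigar ended up a few millimetres further up the slope than I aimed, close to the filler block but not on it.
- My first wrist-camera fix of the case was about 11 mm off because I paired an old picture with a newer camera pose. I remeasured before gripping the rail.

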